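# Fill up the row of culture flasks under the growth light

## Task

Two culture flasks with blue caps stand on the bench. Put them on the two empty orange places of the low growth rack, one on each (either way round), set down gently, centred and upright, so that the four flasks make one neat side-by-side row under the light bar. Leave the two flasks already in the row and the other things on the bench where they stand.

Things in the scene. Friction and masses are not known exactly. Their poses are not given: they have to be found in the camera images.
- rack: low fixed growth rack: white board 150 mm deep (x) and 420 mm wide (y), top 40 mm above the bench, open towards the robot. Origin: at bench height under the middle of the row of four places; x away from the robot, y along the row. Board from x = -50 to +100 mm. Places at x = 0, y = -127.5, -42.5, +42.5, +127.5 mm; which two are empty varies. A lip 20 mm high stands on the board at x = +85.
- light_bar (a point): middle of the lower front edge of the rack's aluminium light bar, a deep box: 3 mm behind the row's centre line, 195 mm above the bench. The bar is 420 mm wide, 91 mm deep, 71 mm high; 18 mm posts at both ends (y = -195, +195 of the rack, x = +85) carry it. A tool pointing straight down does not fit over the row: lean its back towards the robot.
- place_a: empty place in the row: orange disc 72 mm across with a yellow middle, printed flat on the board. Origin: its centre, on the board's top face.
- place_b: the other empty place in the row, the same. Origin: its centre, on the board's top face.
- flask_a: culture flask: clear conical body, green plantlets inside, blue screw cap; 116 mm tall, 0.1 to 0.2 kg. Base 66 mm across, narrowing from 8 mm height to a 34 mm neck at 72 mm; the cap, where to grip, is a cylinder 40 mm across from 84 to 116 mm height. Origin: centre of the underside, z up. Stands on the bench, to be moved to the rack.
- flask_b: culture flask: clear conical body, green plantlets inside, blue screw cap; 116 mm tall, 0.1 to 0.2 kg. Base 66 mm across, narrowing from 8 mm height to a 34 mm neck at 72 mm; the cap, where to grip, is a cylinder 40 mm across from 84 to 116 mm height. Origin: centre of the underside, z up. Stands on the bench, to be moved to the rack.
- row_flask_a: culture flask: clear conical body, green plantlets inside, blue screw cap; 116 mm tall, 0.1 to 0.2 kg. Base 66 mm across, narrowing from 8 mm height to a 34 mm neck at 72 mm; the cap, where to grip, is a cylinder 40 mm across from 84 to 116 mm height. Origin: centre of the underside, z up. Already stands in the row on the rack; stays there.
- row_flask_b: culture flask: clear conical body, green plantlets inside, blue screw cap; 116 mm tall, 0.1 to 0.2 kg. Base 66 mm across, narrowing from 8 mm height to a 34 mm neck at 72 mm; the cap, where to grip, is a cylinder 40 mm across from 84 to 116 mm height. Origin: centre of the underside, z up. Already stands in the row on the rack; stays there.
- jar: bystander: cylindrical jar with black lid and red dot, 64 mm across, 70 mm tall, stands on the bench between the robot and the rack. Origin: centre of the underside.
- spray_bottle: bystander: white spray bottle with red head, 68 mm across, 180 mm tall, on the bench to the robot's left (+y). Origin: centre of the underside.
- forceps: bystander: steel forceps 160 mm long lying on a white tile (6 mm thick) on the bench to the robot's right (-y). Origin: middle of its underside, x along it.
- steriliser: fixed bystander: steel bead steriliser box 142 x 152 mm, 134 mm tall with a thin rod standing out to 203 mm, on the bench to the robot's right. Origin: centre of the underside.

How it is judged:
By the outcome, as a careful person would: the job done as asked, in the order asked, and still so for the second after the job is handed in, with the robot touching nothing.
It also fails if it takes over 50 s, if anything falls off the work surface, if the arm or the gripper's body presses on something with over 40 N, if the wrist force passes 120 N, or if a joint passes its speed limit or range.

## Robot

A 7-joint arm with a two-finger parallel gripper is mounted at the origin on the work surface. World frame = base frame: x ahead of the robot, y to its left, z up, the work surface at z = 0. Lengths are in m, angles in rad, forces in N, time in s.
With the tool pointing down it reaches from about 0.4 to 0.75 m from the base axis. Payload 19.5 kg.
Tool frame: the origin (TCP) lies between the finger pads, 19 mm behind the fingertips; this is the grasp point; x points along the fingers, y is the direction in which the jaws open and shut, and the axes are right-handed (so a half turn about x gives the same grasp; the last joint's range is limited). The gripper opens to 85 mm and grips with 20 to 120 N. Pads are 22 mm wide; open, the fingers measure 114 mm over their backs; the gripper's body (76 mm by 85 mm) begins 54 mm behind the grasp point. The pads swing forward as they close: fully open they stand 13 mm farther back than shut.
Start: joints at [1.295, 0.707, -0.028, 1.485, 0.022, 0.951, -0.075], TCP at [0.133, -0.559, 0.25] pointing down, gripper open.
Joint ranges: [-2.71, 2.71], [-0.32, 2.16], [-1.57, 1.52], [0, 2.45], [-1.46, 4.6], [0, 2.02], [-2.83, 2.83]. Speed limits (rad/s): [1.89, 1.89, 2.57, 2.57, 3.01, 3.01, 3.01].

## Interface

Orientations are given as [roll, pitch, yaw] about the fixed x, y, z axes, in that order (R = Rz(yaw) Ry(pitch) Rx(roll)).
In Python, from station import r, imaging gives the robot as it stands.
- The arm moves only by the tool play_rows, never from a script. Its arguments are lists of equal length, an entry for each row: "hand": the opening in per cent of the stroke, from 0 (shut) to 100 (fully open); "linear": the shift along the tool's x, y, z in m, a list of three; "rotation": the turn, a rotation vector about the tool's x, y, z in rad, a list of three. In form: {"hand": [hand, ...], "linear": [[x, y, z], ...], "rotation": [[wx, wy, wz], ...]}. A call has 1 to 8 rows; each row shifts and turns the commanded pose from where the row before left it, along the tool's axes as they then stand; what a row does not reach is not made up. A row lasts 1/12 s, in which the tool goes at most 41.7 mm and 7.16 degrees, less where a joint would pass 70% of its speed; a pose out of reach is approached as far as the arm can. A call with a gripper value outside its range is refused whole. The fingers move at their own pace and stop on an object; the grip force is fixed at half the most. Time passes only in rows, so rows that do not move let the fingers close. It gives the time, the measured TCP pose, the force and the opening at its end, in the units of the state.
- r.read_state(): the state, without advancing time (a new reading comes with each control period).
- imaging.read_camera(name): name is "scene" or "side" or "wrist"; returns a dict with "image" (480x640x3 uint8, red, green, blue), "fx", "fy", "cx", "cy" (pixels), "cam_to_world" (4x4, takes a point from camera to world coordinates). Camera axes: x right, y down, z forward; pixel columns grow to the right and rows downward; lengths in m; the calibration is good to about 2 mm. A picture is of the moment at which its call begins. There is no depth.
- r.close_job(): hands the job in, once; it reports no verdict.
The state is a dict: "time": time; "joints": joint angles; "dq": joint speeds; "tau": joint torques, N m; "eef_pos": TCP position; "orientation": TCP orientation; "ft_force": force on the tool from outside, world axes, zero at the start; "torque": the same for the moment, N m; "width": finger opening in m.
Only numpy, scipy, OpenCV 4.12 (cv2) and the standard library are available. Lean on these libraries where they do the work, as an engineer would, in place of code of your own. Each camera call takes 0.05 s, during which the arm holds its last target. There are 200 camera calls.

## Working session

There is one attempt and no reset: what is moved stays moved. The work goes in short steps, Python scripts to look and compute and a tool call to move; the robot and the scene stay as the last step left them, time stands still between calls to the robot, and variables do not carry over. Pictures are saved under pics/ and viewed, about 8 in all and at most 12, crops included, and the job is handed in when it is done.

Besides the shell and the picture viewer there is one more tool, called after "Emit:" as name(argument=value, ...) on one line, values as JSON. play_rows: Moves the arm, as the interface text tells. Its arguments: {"type":"object","properties":{"hand":{"type":"array"},"linear":{"type":"array"},"rotation":{"type":"array"}},"required":["hand","linear","rotation"]}

```bash
ls; mkdir -p pics; python3 - <<'E'
from station import r, imaging
import cv2, numpy as np
s=r.read_state(); print({k:np.round(v,4) for k,v in s.items()})
for n in ["scene","side"]:
    c=imaging.read_camera(n); cv2.imwrite(f"pics/{n}0.png",c["image"][:,:,::-1]); print(n,c["fx"],c["fy"],c["cx"],c["cy"],np.round(c["cam_to_world"],4).tolist())
E
```

```text
pics
{'time': np.float64(0.0), 'joints': array([ 1.2953,  0.7071, -0.0276,  1.485 ,  0.022 ,  0.9509, -0.0755]), 'dq': array([-0.0021, -0.0014,  0.0013,  0.0008,  0.0001, -0.0003,  0.002 ]), 'tau': array([-2.50000e-03, -8.83213e+01,  1.23420e+00, -2.36169e+01,
        1.70000e-02,  6.70000e-03, -1.00000e-04]), 'eef_pos': array([ 0.1331, -0.5591,  0.2495]), 'orientation': array([-1.5429,  1.5697,  1.8324]), 'ft_force': array([ 0.7059, -0.8738, -0.8492]), 'torque': array([-0.0465,  0.0036,  0.0216]), 'width': np.float64(0.0854)}
scene 500.8777110333163 500.8777110333163 309.86058578700926 243.2369584102553 [[0.814, -0.5349, 0.2263, 0.2602], [-0.5807, -0.7435, 0.3316, -0.4722], [-0.009, -0.4013, -0.9159, 1.2758], [0.0, 0.0, 0.0, 1.0]]
side 460.1584195634494 460.1584195634494 311.9889968059092 237.01636442191312 [[-0.9163, -0.1826, 0.3563, 0.0931], [-0.3999, 0.4619, -0.7917, 0.9447], [-0.02, -0.8679, -0.4962, 0.7569], [0.0, 0.0, 0.0, 1.0]]
```

View pics/scene0.png

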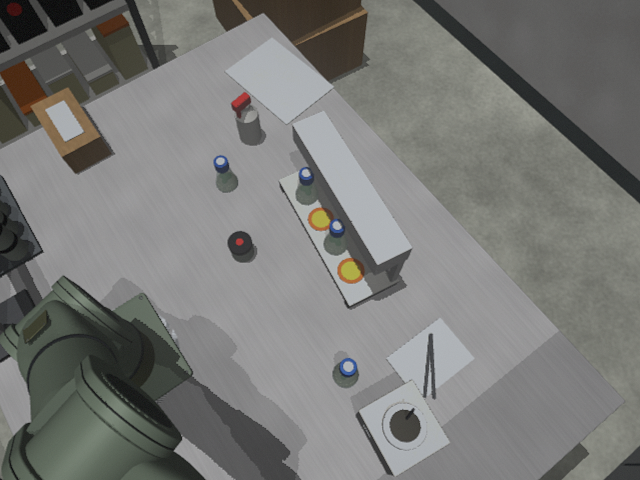

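View pics/side0.png

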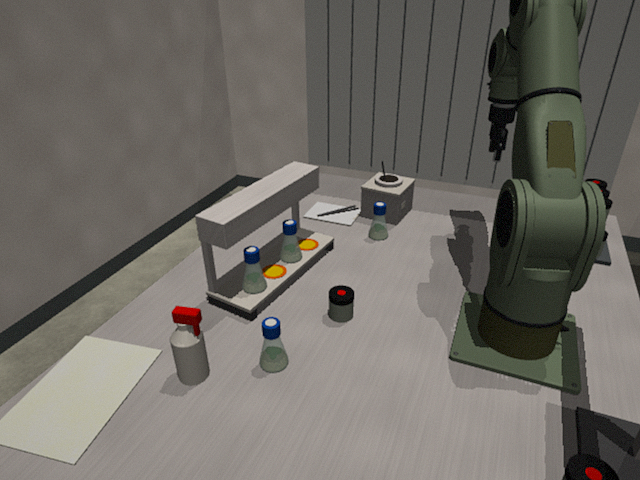

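Scene view: loose flask caps are at (221,163) and (348,367), row caps at (306,176) and (337,228), and empty places at (320,219) and (351,271). In the side view the loose caps are at (271,327) and (379,208), and the places at (274,272) and (308,245). I'll measure all of these in both views.

```bash
cat > h.py <<'E'
import cv2, numpy as np
from scipy.optimize import least_squares
t=np.linspace(0,2*np.pi,48,endpoint=False)
def proj(c,P):
    T=np.linalg.inv(np.array(c["cam_to_world"])); q=np.atleast_2d(P)@T[:3,:3].T+T[:3,3]
    return np.c_[c["fx"]*q[:,0]/q[:,2]+c["cx"], c["fy"]*q[:,1]/q[:,2]+c["cy"]]
def circ(x,y,z,R): return np.c_[x+R*np.cos(t),y+R*np.sin(t),z+0*t]
def cent(pts):
    m=cv2.moments(cv2.convexHull(pts.astype(np.float32))); return np.array([m["m10"]/m["m00"],m["m01"]/m["m00"]])
def cyl(c,x,y,z0,z1,R): return cent(proj(c,np.r_[circ(x,y,z0,R),circ(x,y,z1,R)]))
def blobs(c,lo,hi,amin=40):
    hsv=cv2.cvtColor(c["image"],cv2.COLOR_RGB2HSV); m=cv2.inRange(hsv,lo,hi)
    m=cv2.morphologyEx(m,cv2.MORPH_CLOSE,np.ones((5,5)))
    n,l,s,ce=cv2.connectedComponentsWithStats(m)
    return [(ce[i],s[i]) for i in range(1,n) if s[i][4]>amin]
BLUE=((105,120,40),(130,255,255)); ORANGE=((8,130,120),(35,255,255))
def ray(c,uv,z):
    T=np.array(c["cam_to_world"]); d=T[:3,:3]@[(uv[0]-c["cx"])/c["fx"],(uv[1]-c["cy"])/c["fy"],1]; return T[:3,3]+d*(z-T[2,3])/d[2]
def fit(obs,f,x0):  # obs: list of (cam,uv)
    s=least_squares(lambda p:np.concatenate([f(c,p)-uv for c,uv in obs]),x0); return s.x,np.round(s.fun,1)
E
python3 - <<'E'
from station import r, imaging
from h import *
C={n:imaging.read_camera(n) for n in ["scene","side"]}
B={n:blobs(C[n],*BLUE) for n in C}; O={n:blobs(C[n],*ORANGE) for n in C}
for n in C:
    for nm,L in (("blue",B),("or",O)):
        for ce,s in L[n]: print(n,nm,ce.round(1),s)
def near(L,uv): return min(L,key=lambda b:np.hypot(*(b[0]-uv)))[0]
for nm,z,a,b in [("fl1",0,(221,163),(271,327)),("fl2",0,(348,367),(379,208)),("row1",.04,(306,176),(252,256)),("row2",.04,(337,228),(290,228))]:
    o=[(C["scene"],near(B["scene"],a)),(C["side"],near(B["side"],b))]
    f=lambda c,p:cyl(c,p[0],p[1],z+.084,z+.116,.02)
    x0=ray(*o[0],z+.1)[:2]
    print(nm,*[fit(q,f,x0)[0].round(4) for q in (o,o[:1],o[1:])],fit(o,f,x0)[1])
for nm,a,b in [("pl1",(320,219),(274,272)),("pl2",(351,271),(308,245))]:
    o=[(C["scene"],near(O["scene"],a)),(C["side"],near(O["side"],b))]
    f=lambda c,p:cent(proj(c,circ(p[0],p[1],.04,.036)))
    x0=ray(*o[0],.04)[:2]
    print(nm,*[fit(q,f,x0)[0].round(4) for q in (o,o[:1],o[1:])],fit(o,f,x0)[1])
# jar red dot, steriliser rough
print("jar",ray(C["scene"],(240,243),.07).round(3),"spray",ray(C["side"],(190,362),.0).round(3),"rod",ray(C["scene"],(410,412),.2).round(3))
big=lambda im,y0,x0,w,h:cv2.resize(im[y0:y0+h,x0:x0+w],None,fx=4,fy=4,interpolation=cv2.INTER_CUBIC)
cv2.imwrite("pics/z.png",np.hstack([big(C["scene"]["image"],160,270,100,140),big(C["side"]["image"],200,230,100,140)])[:,:,::-1])
E
```

```text
scene blue [220.4 162. ] [214 156  14  12  66]
scene blue [303.9 175.2] [299 168  13  12  53]
scene blue [335.  227.5] [330 219  14  14  70]
scene blue [347.8 367.2] [340 358  17  18 132]
scene or [318.9 219.1] [308 208  23  22 366]
scene or [349.1 270.9] [338 258  25  25 443]
side blue [379.4 207.7] [374 201  12  14 154]
side blue [289.8 227.8] [283 219  14  16 162]
side blue [251.4 255.6] [244 246  16  18 200]
side blue [271.  329.5] [262 317  18  23 264]
side or [308.2 244.6] [299 239  20  12 174]
side or [275.  271.5] [263 264  24  15 238]
fl1 [0.489  0.2939] [0.4925 0.2973] [0.4871 0.2931] [-0.4  1.5 -1.  -0. ]
fl2 [ 0.4395 -0.3531] [ 0.4402 -0.3524] [ 0.4389 -0.357 ] [-0.1  0.4 -0.5  0.5]
row1 [0.6411 0.1056] [0.6417 0.107 ] [0.6411 0.1041] [ 0.1  0.5 -0.3  0.3]
row2 [ 0.6161 -0.0632] [ 0.6171 -0.0629] [ 0.6147 -0.0643] [-0.2  0.3 -0.6  0.1]
pl1 [0.627  0.0184] [0.6282 0.0201] [0.6265 0.0155] [ 0.   0.7 -0.7  0.5]
pl2 [ 0.6016 -0.1497] [ 0.6035 -0.1495] [ 0.6005 -0.1529] [-0.6  0.4 -0.8  0.4]
jar [0.409 0.072 0.07 ] spray [0.666 0.361 0.   ] rod [ 0.474 -0.508  0.2  ]
```

View pics/z.png

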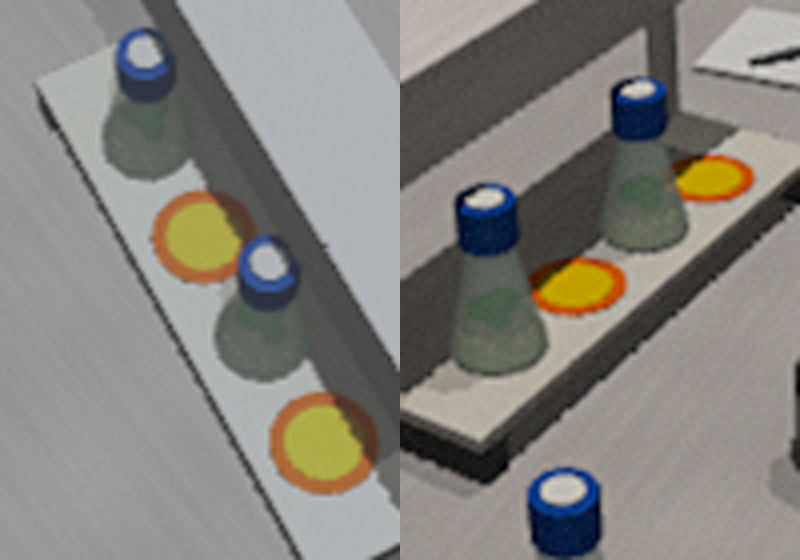

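The bench, rack and both cap sets agree (the 170 mm spacings fit). One refinement pass comes next: hull masks, a joint rack fit and the steriliser outline. After that I'll move.

```bash
cat >> h.py <<'E'
from scipy.spatial.transform import Rotation as Ro
def hullc(c,lo,hi,uv,rad=14):
    hsv=cv2.cvtColor(c["image"],cv2.COLOR_RGB2HSV); m=cv2.inRange(hsv,lo,hi)
    n,l,s,ce=cv2.connectedComponentsWithStats(m)
    i=min((i for i in range(1,n) if s[i][4]>30),key=lambda i:np.hypot(*(ce[i]-uv)))
    y,x=np.nonzero(l==i); return cent(np.c_[x,y]),s[i][:4]
BL2=((105,100,15),(130,255,255)); OR2=((5,110,40),(38,255,255))
def Rt(phi,th,s=1):
    x=np.array([np.cos(phi)*np.sin(th),np.sin(phi)*np.sin(th),-np.cos(th)]); y=s*np.array([-np.sin(phi),np.cos(phi),0])
    return Ro.from_matrix(np.c_[x,y,np.cross(x,y)])
def plan(st,p,phi,th,n,s=1):
    R0=Ro.from_euler("xyz",st["orientation"]); rv=(R0.inv()*Rt(phi,th,s)).as_rotvec()
    dp=(np.array(p)-st["eef_pos"])/n
    print("rot/row",(rv/n).round(4).tolist(),"deg",np.degrees(np.linalg.norm(rv)/n).round(2),"mm",(1e3*np.linalg.norm(dp)).round(1))
    print([ [round(float(v),4) for v in (R0*Ro.from_rotvec(rv*i/n)).inv().apply(dp)] for i in range(n)] if np.linalg.norm(rv)>.02 else (R0.inv().apply(dp).round(4).tolist(),"x",n))
E
python3 - <<'E'
from station import r, imaging
from h import *
C={n:imaging.read_camera(n) for n in ["scene","side"]}
S,D=C["scene"],C["side"]
for nm,z,a,b in [("fl1",0,(221,163),(271,327)),("fl2",0,(348,367),(379,208)),("row1",.04,(306,176),(252,256)),("row2",.04,(337,228),(290,228))]:
    h=[hullc(S,*BL2,a),hullc(D,*BL2,b)]; o=[(S,h[0][0]),(D,h[1][0])]
    f=lambda c,p:cyl(c,p[0],p[1],z+.084,z+.116,.02)
    x0=ray(*o[0],z+.1)[:2]
    print(nm,*[fit(q,f,x0)[0].round(4) for q in (o,o[:1],o[1:])],fit(o,f,x0)[1],h[0][1],h[1][1])
for nm,a,b in [("pl1",(320,219),(274,272)),("pl2",(351,271),(308,245))]:
    h=[hullc(S,*OR2,a),hullc(D,*OR2,b)]; o=[(S,h[0][0]),(D,h[1][0])]
    f=lambda c,p:cent(proj(c,circ(p[0],p[1],.04,.036)))
    x0=ray(*o[0],.04)[:2]
    print(nm,*[fit(q,f,x0)[0].round(4) for q in (o,o[:1],o[1:])],fit(o,f,x0)[1],h[0][1],h[1][1])
for uv in [(358,412),(412,380),(448,437),(392,475)]: print("box",ray(S,uv,.134).round(3))
s=r.read_state(); R=Ro.from_euler("xyz",s["orientation"]); print(R.as_matrix().round(3))
E
```

```text
fl1 [0.4907 0.2929] [0.4932 0.2995] [0.4903 0.2887] [ 0.5  2.1 -1.1  1.2] [214 155  14  13] [262 317  18  23]
fl2 [ 0.4403 -0.3528] [ 0.4408 -0.3519] [ 0.4386 -0.3583] [ 0.1  0.4 -1.   0.6] [340 358  17  18] [374 201  13  14]
row1 [0.6432 0.1066] [0.6463 0.1093] [0.6435 0.0997] [-0.3  1.3 -1.3  1.4] [299 167  14  13] [244 246  16  18]
row2 [ 0.6192 -0.0638] [ 0.6211 -0.0614] [ 0.6183 -0.0696] [-0.   1.1 -1.2  0.9] [330 219  14  14] [283 219  14  16]
pl1 [0.6311 0.0182] [0.6314 0.019 ] [0.6315 0.0144] [ 0.1  0.3 -0.5  0.7] [308 208  25  23] [262 264  25  15]
pl2 [ 0.6056 -0.1499] [ 0.6078 -0.15  ] [ 0.6039 -0.1546] [-0.7  0.4 -1.1  0.6] [338 258  26  25] [298 238  21  13]
box [ 0.395 -0.445  0.134]
box [ 0.534 -0.461  0.134]
box [ 0.52  -0.596  0.134]
box [ 0.377 -0.584  0.134]
[[-0.     0.232 -0.973]
 [ 0.    -0.973 -0.232]
 [-1.    -0.    -0.   ]]
```

```bash
python3 - <<'E'
from station import r, imaging
from h import *
s=r.read_state(); c=imaging.read_camera("wrist"); T=np.array(c["cam_to_world"]); R=Ro.from_euler("xyz",s["orientation"])
print("cam in tool",R.inv().apply(T[:3,3]-s["eef_pos"]).round(4),(R.as_matrix().T@T[:3,:3]).round(3).tolist(),c["fx"],c["cx"],c["cy"])
phi,th=-.4,.85; x=Rt(phi,th,-1).as_matrix()[:,0]
plan(s,np.array([.440,-.353,.100])-.10*x,phi,th,16,-1)
E
```

```text
cam in tool [-0.1249 -0.002  -0.0739] [[-0.001, -0.291, 0.957], [1.0, -0.0, 0.0], [0.0, 0.957, 0.291]] 413.93350771558175 323.26498146945994 239.23606860864848
rot/row [0.0372, 0.0513, 0.0168] deg 3.76 mm 21.6
[[0.0052, -0.0109, -0.0179], [0.006, -0.0116, -0.0171], [0.0066, -0.0124, -0.0164], [0.0072, -0.0131, -0.0156], [0.0078, -0.0137, -0.0147], [0.0083, -0.0144, -0.0137], [0.0087, -0.015, -0.0128], [0.0091, -0.0157, -0.0117], [0.0094, -0.0162, -0.0107], [0.0096, -0.0168, -0.0096], [0.0098, -0.0173, -0.0084], [0.0099, -0.0177, -0.0073], [0.0099, -0.0181, -0.0061], [0.0099, -0.0185, -0.0049], [0.0098, -0.0188, -0.0037], [0.0097, -0.0191, -0.0025]]
```

Emit:
play_rows(hand=[100,100,100,100,100,100,100,100], linear=[[0.005,-0.011,-0.018],[0.006,-0.012,-0.017],[0.007,-0.012,-0.016],[0.007,-0.013,-0.016],[0.008,-0.014,-0.015],[0.008,-0.014,-0.014],[0.009,-0.015,-0.013],[0.009,-0.016,-0.012]], rotation=[[0.037,0.051,0.017],[0.037,0.051,0.017],[0.037,0.051,0.017],[0.037,0.051,0.017],[0.037,0.051,0.017],[0.037,0.051,0.017],[0.037,0.051,0.017],[0.037,0.051,0.017]])

```text
time: 1.02
eef_pos: [0.2534, -0.4408, 0.2081]
orientation: [2.969, 1.141, -0.242]
ft_force: [1.9, -0.5, -0.6]
width: 0.0856
```

Emit:
play_rows(hand=[100,100,100,100,100,100,100,100], linear=[[0.009,-0.016,-0.011],[0.01,-0.017,-0.01],[0.01,-0.017,-0.008],[0.01,-0.018,-0.007],[0.01,-0.018,-0.006],[0.01,-0.0185,-0.005],[0.01,-0.019,-0.004],[0.01,-0.019,-0.0025]], rotation=[[0.037,0.051,0.017],[0.037,0.051,0.017],[0.037,0.051,0.017],[0.037,0.051,0.017],[0.037,0.051,0.017],[0.037,0.051,0.017],[0.037,0.051,0.017],[0.037,0.051,0.017]])

```text
time: 1.68
eef_pos: [0.3673, -0.4108, 0.2754]
orientation: [-2.995, 0.86, -0.21]
ft_force: [-0.7, -0.3, 0.4]
width: 0.0858
```

```bash
cat >> h.py <<'E'
def info(s):
    R=Ro.from_euler("xyz",s["orientation"]).as_matrix(); x=R[:,0]
    print("t",round(float(s["time"]),2),"p",s["eef_pos"].round(4),"phi",np.arctan2(x[1],x[0]).round(4),"th",np.arccos(-x[2]).round(4),"yz",R[2,1].round(4),"F",s["ft_force"].round(1),"w",round(float(s["width"]),4),"q",s["joints"].round(2))
E
python3 - <<'E'
from station import r, imaging
from h import *
s=r.read_state(); info(s)
c=imaging.read_camera("wrist"); cv2.imwrite("pics/w1.png",c["image"][:,:,::-1])
for b in blobs(c,*BL2,300): print(b[0].round(1),b[1])
print("pred",cyl(c,.440,-.353,.084,.116,.02))
E
```

```text
t 1.68 p [ 0.3673 -0.4108  0.2754] phi -0.2104 th 0.7104 yz -0.0952 F [-0.7 -0.3  0.4] w 0.0858 q [ 1.5   0.66 -0.8   2.08 -1.33  0.    0.35]
[247.2 319.2] [ 216  289   59   57 1719]
pred [247.44989726 314.86081378]
```

View pics/w1.png

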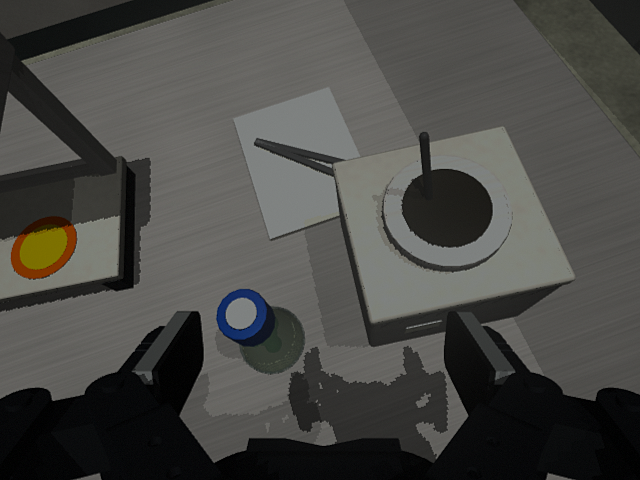

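The wrist view shows the flask 2 cap at (247,319), place B at (44,248) and the steriliser at about (450,230). The arm stopped short because joint 6 reached its 0 limit. The leaning posture needs the other wrist branch (j5 near π), so I'll fit a kinematic model and plan a route to it.

```bash
cat > kin.py <<'E'
import numpy as np, itertools
from scipy.spatial.transform import Rotation as Ro
from scipy.optimize import least_squares
def fk(q,sg,L):
    # L: h, (x,z) upper, (x,z) fore, (x,z) wrist-to-flange, tool off
    R=Ro.identity(); p=np.array([0,0,L[0]])
    R=R*Ro.from_euler("z",sg[0]*q[0])*Ro.from_euler("y",sg[1]*q[1])*Ro.from_euler("z",sg[2]*q[2]); p=p+R.apply([L[1],0,L[2]])
    R=R*Ro.from_euler("y",sg[3]*q[3])*Ro.from_euler("z",sg[4]*q[4]); p=p+R.apply([L[3],0,L[4]])
    R=R*Ro.from_euler("y",sg[5]*q[5])*Ro.from_euler("z",sg[6]*q[6]+L[6]); p=p+R.apply([0,0,L[5]])
    return p,R*Ro.from_matrix([[0,0,-1],[0,1,0],[1,0,0]])  # tool x = flange z
E
python3 - <<'E'
from station import r
from kin import *
s=r.read_state()
D=[(np.array([1.2953,.7071,-.0276,1.485,.022,.9509,-.0755]),np.array([.1331,-.5591,.2495]),Ro.from_euler("xyz",[-1.5429,1.5697,1.8324])),
   (s["joints"],s["eef_pos"],Ro.from_euler("xyz",s["orientation"]))]
print(D[1][0].round(4))
res=[]
for a,b,c,d in itertools.product([1,-1],repeat=4):
    sg=[a,1,b,1,c,1,d]
    for o in (0,np.pi/2,-np.pi/2,np.pi):
        L=[.3,0,.4,0,.4,.3,o]
        e=[(fk(q,sg,L)[1].inv()*R).magnitude() for q,p,R in D]; res.append((max(e),sg,o))
res.sort(key=lambda t:t[0]); print(res[:3])
e,sg,o=res[0]
f=lambda v:np.concatenate([fk(q,sg,[v[0],v[1],v[2],v[3],v[4],v[5],o])[0]-p for q,p,R in D])
k=least_squares(f,[.3,0,.4,0,.4,.3]); print(k.x.round(4),k.fun.round(5))
f2=lambda v:f([v[0],0,v[1],0,v[2],v[3]]); k=least_squares(f2,[.3,.4,.4,.3]); print(k.x.round(4),k.fun.round(5))
E
```

```text
[ 1.5013e+00  6.5620e-01 -8.0480e-01  2.0808e+00 -1.3389e+00  1.4000e-03
  3.5680e-01]
[(7.831922755870565e-05, [-1, 1, -1, 1, -1, 1, -1], 1.5707963267948966), (0.672903179312708, [1, 1, 1, 1, 1, 1, 1], -1.5707963267948966), (0.7136159026390948, [-1, 1, -1, 1, -1, 1, 1], 1.5707963267948966)]
[-0.1843 -1.7583  1.8279  0.1938  1.0299  1.3408] [ 0. -0. -0.  0.  0. -0.]
[0.2525 0.5506 0.2683 0.2701] [ 0.03055  0.00732 -0.00452 -0.00141  0.00149  0.00452]
```

```bash
cat >> h.py <<'E'
def plan2(st,p,R,n):
    R0=Ro.from_euler("xyz",st["orientation"]); rv=(R0.inv()*R).as_rotvec(); dp=(np.array(p)-st["eef_pos"])/n
    print("rot/row",(rv/n).round(4).tolist(),"deg",np.degrees(np.linalg.norm(rv)/n).round(2),"mm",(1e3*np.linalg.norm(dp)).round(1))
    print([[round(float(v),4) for v in (R0*Ro.from_rotvec(rv*i/n)).inv().apply(dp)] for i in range(n)])
E
python3 - <<'E'
from station import r
from h import *
s=r.read_state()
plan2(s,[.253,-.441,.215],Ro.from_euler("xyz",[2.969,1.141,-.242]),4)
E
```

```text
rot/row [-0.073, -0.0715, 0.0036] deg 5.86 mm 33.9
[[-0.0058, 0.018, 0.0282], [-0.0037, 0.0159, 0.0298], [-0.0015, 0.0136, 0.031], [0.0008, 0.0113, 0.032]]
```

Emit:
play_rows(hand=[100,100,100,100], linear=[[-0.006,0.018,0.028],[-0.004,0.016,0.03],[-0.0015,0.014,0.031],[0.001,0.011,0.032]], rotation=[[-0.073,-0.0715,0.004],[-0.073,-0.0715,0.004],[-0.073,-0.0715,0.004],[-0.073,-0.0715,0.004]])

```text
time: 2.07
eef_pos: [0.278, -0.4306, 0.2177]
orientation: [3.043, 1.09, -0.223]
ft_force: [1.1, 1.0, -0.1]
width: 0.0852
```

```bash
cat > log.py <<'E'
from station import r
from h import *
import json
s=r.read_state(); info(s)
open("log.txt","a").write(json.dumps([list(map(float,s[k])) for k in ("joints","eef_pos","orientation")])+"\n")
E
python3 log.py
```

```text
t 2.07 p [ 0.278  -0.4306  0.2177] phi -0.2226 th 0.4811 yz 0.0458 F [ 1.1  1.  -0.1] w 0.0852 q [ 1.3   0.62 -0.25  2.08 -1.    0.26  0.37]
```

Emit:
play_rows(hand=[100,100,100,100], linear=[[0,0.012,0.02],[0,0.012,0.02],[0,0.012,0.02],[0,0,0]], rotation=[[-0.05,-0.06,-0.02],[-0.05,-0.06,-0.02],[-0.05,-0.06,-0.02],[0,0,0]])

```text
time: 2.4
eef_pos: [0.2198, -0.4645, 0.1942]
orientation: [2.982, 1.279, -0.127]
ft_force: [1.7, -1.1, -0.7]
width: 0.0853
```

```bash
python3 log.py
```

```text
t 2.4 p [ 0.2198 -0.4645  0.1942] phi -0.1268 th 0.2922 yz 0.0458 F [ 1.7 -1.1 -0.7] w 0.0853 q [ 1.17  0.67  0.08  1.93 -0.68  0.5   0.29]
```

```bash
cat > kin.py <<'E'
import numpy as np, json
from scipy.spatial.transform import Rotation as Ro
from scipy.optimize import least_squares
E=lambda a,t:Ro.from_euler(a,t)
def fk(q,L):
    R=E("z",-q[0]); p=np.array([0,0,L[0]])+R.apply([L[1],0,0])
    R=R*E("y",q[1])*E("z",-q[2]); p=p+R.apply([L[2],0,L[3]])
    R=R*E("y",q[3]); p=p+R.apply([L[4],0,0]); R=R*E("z",-q[4]); p=p+R.apply([0,0,L[5]])
    R=R*E("y",q[5]); p=p+R.apply([L[6],0,0]); R=R*E("z",-q[6]+np.pi/2); p=p+R.apply([0,0,L[7]])
    return p,R*Ro.from_matrix([[0,0,-1],[0,1,0],[1,0,0]])
def data():
    D=[([1.2953,.7071,-.0276,1.485,.022,.9509,-.0755],[.1331,-.5591,.2495],0),([1.5013,.6562,-.8048,2.0808,-1.3389,.0014,.3568],[.3673,-.4108,.2754],0)]
    return D+[json.loads(l) for l in open("log.txt")]
def calib(free):
    D=data()
    def full(v): L=np.zeros(8); L[free]=v; return L
    k=least_squares(lambda v:np.concatenate([fk(q,full(v))[0]-p for q,p,_ in D]),np.full(len(free),.2)); return full(k.x),1e3*np.abs(k.fun).max()
E
python3 - <<'E'
from kin import *
for fr in ([0,3,5,7],[0,1,3,5,7],[0,2,3,5,7],[0,3,4,5,7],[0,3,5,6,7],[0,2,3,4,5,7],[0,1,2,3,4,5,7],[0,1,3,5,6,7],[0,1,2,3,4,5,6,7]):
    L,e=calib(fr); print(fr,L.round(4),round(e,2))
E
```

```text
[0, 3, 5, 7] [0.2376 0.     0.     0.545  0.     0.2811 0.     0.2393] 32.74
[0, 1, 3, 5, 7] [0.3638 0.0985 0.     0.3842 0.     0.2837 0.     0.2368] 31.76
[0, 2, 3, 5, 7] [0.2521 0.     0.0662 0.5011 0.     0.2486 0.     0.2033] 32.37
[0, 3, 4, 5, 7] [ 0.2333  0.      0.      0.5149 -0.0288  0.2758  0.      0.2307] 30.6
[0, 3, 5, 6, 7] [ 0.3901  0.      0.      0.4505  0.      0.2659 -0.0652  0.3305] 32.1
[0, 2, 3, 4, 5, 7] [ 0.2474  0.      0.0628  0.4761 -0.026   0.2455  0.      0.1973] 30.46
[0, 1, 2, 3, 4, 5, 7] [ 0.1377 -0.0837  0.0619  0.5973 -0.0414  0.2409  0.      0.1953] 30.15
[0, 1, 3, 5, 6, 7] [ 0.4016  0.0107  0.      0.4344  0.      0.2665 -0.0642  0.3288] 32.0
[0, 1, 2, 3, 4, 5, 6, 7] [ 0.3339 -0.0576 -0.0205  0.5297 -0.0129  0.2698 -0.0755  0.3536] 31.72
```

```bash
cat > kin.py <<'E'
import numpy as np, json
from scipy.spatial.transform import Rotation as Ro
from scipy.optimize import least_squares
E=lambda a,t:Ro.from_euler(a,t)
A=[("z",-1),("y",1),("z",-1),("y",1),("z",-1),("y",1),("z",-1)]
NAMES=["h"]+[f"{c}{j}" for j in range(1,7) for c in "xyz"]+["z7"]
def fk(q,L):  # L: dict of offsets after each joint
    R=Ro.identity(); p=np.array([0,0,L.get("h",0)])
    for j,(a,s) in enumerate(A,1):
        R=R*E(a,s*q[j-1]); p=p+R.apply([L.get(c+str(j),0) for c in "xyz"])
    return p,R*E("z",np.pi/2)*Ro.from_matrix([[0,0,-1],[0,1,0],[1,0,0]])
def data():
    D=[([1.2953,.7071,-.0276,1.485,.022,.9509,-.0755],[.1331,-.5591,.2495],0),([1.5013,.6562,-.8048,2.0808,-1.3389,.0014,.3568],[.3673,-.4108,.2754],0)]
    return D+[json.loads(l) for l in open("log.txt")]
def calib(names,lam=0):
    D=data(); mk=lambda v:dict(zip(names,v)); x0=np.array([.3 if n in("h","z3","z5","z7") else 0 for n in names])
    w=np.array([0 if n in("h","z3","z5","z7") else lam for n in names])
    k=least_squares(lambda v:np.r_[np.concatenate([fk(q,mk(v))[0]-p for q,p,_ in D]),w*v],x0)
    return mk(k.x),1e3*np.abs(k.fun[:3*len(D)]).max()
E
python3 - <<'E'
from kin import *
B=["h","z3","z5","z7"]
import itertools
pos=["x1","y1","x3","y3","x4","y4","x5","y5","x6","y6"]
res=[]
for n in (1,2):
    for c in itertools.combinations(pos,n):
        L,e=calib(B+list(c)); res.append((e,c,{k:round(float(v),3) for k,v in L.items()}))
res.sort(key=lambda t:t[0])
for q in res[:8]: print(round(q[0],2),q[2])
L,e=calib(B+pos,.02); print(e,{k:round(float(v),3) for k,v in L.items()})
E
```

```text
0.95 {'h': 0.308, 'z3': 0.522, 'z5': 0.289, 'z7': 0.287, 'y1': -0.009, 'y4': -0.023}
0.95 {'h': 0.308, 'z3': 0.522, 'z5': 0.289, 'z7': 0.287, 'y1': -0.009, 'y3': -0.023}
2.13 {'h': 0.3, 'z3': 0.525, 'z5': 0.292, 'z7': 0.276, 'y3': -0.031, 'x5': 0.005}
2.13 {'h': 0.3, 'z3': 0.525, 'z5': 0.292, 'z7': 0.276, 'y4': -0.031, 'x5': 0.005}
2.21 {'h': 0.299, 'z3': 0.531, 'z5': 0.283, 'z7': 0.287, 'y3': -0.025, 'y5': -0.007}
2.21 {'h': 0.299, 'z3': 0.531, 'z5': 0.283, 'z7': 0.287, 'y3': -0.025, 'y6': -0.007}
2.21 {'h': 0.299, 'z3': 0.531, 'z5': 0.283, 'z7': 0.287, 'y4': -0.025, 'y5': -0.007}
2.21 {'h': 0.299, 'z3': 0.531, 'z5': 0.283, 'z7': 0.287, 'y4': -0.025, 'y6': -0.007}
0.32450701692859907 {'h': 0.288, 'z3': 0.532, 'z5': 0.272, 'z7': 0.283, 'x1': -0.008, 'y1': -0.003, 'x3': 0.009, 'y3': -0.01, 'x4': -0.01, 'y4': -0.01, 'x5': 0.003, 'y5': -0.005, 'x6': -0.005, 'y6': -0.005}
```

```bash
cat >> kin.py <<'E'
LO=np.array([-2.71,-.32,-1.57,0,-1.46,0,-2.83]); HI=np.array([2.71,2.16,1.52,2.45,4.6,2.02,2.83])
def ik(p,R,L,q0,w=.02):
    f=lambda q:(lambda a:np.r_[10*(a[0]-p),3*(a[1].inv()*R).as_rotvec(),w*(q-q0)*[.5,1,1,.5,.5,.5,.5]])(fk(q,L))
    k=least_squares(f,np.clip(q0,LO+.03,HI-.03),bounds=(LO,HI)); pp,RR=fk(k.x,L)
    return k.x,np.linalg.norm(pp-p)*1e3,(RR.inv()*R).magnitude(),np.min(np.minimum(k.x-LO,HI-k.x))
E
python3 - <<'E'
from kin import *
from h import Rt
L,e=calib(["h","z3","z5","z7","y1","y4"])
T={"pick2":(.440,-.353,.10),"place2":(.606,-.150,.14),"front2":(.48,-.13,.16),"pick1":(.490,.294,.10),"place1":(.631,.020,.14)}
rng=np.random.default_rng(0)
for k,p in T.items():
    for phi in ((-.15,-.4,-.67) if k=="pick2" else (-.15,.15,.5) if k=="pick1" else (-.15,)):
        for s in (-1,1):
            best={}
            for q5,q7 in [(0,-1),(0,1.5),(np.pi,1.5),(np.pi,-1.5)]:
              for q3 in (-.5,0,.5):
                q0=np.array([-np.arctan2(p[1],p[0]),.5,q3,1.8,q5,.5,q7])
                q,ep,er,m=ik(np.array(p),Rt(phi,.85,s),L,q0,.005)
                if ep<3 and er<.02: 
                    key=round(q[4])
                    if m>best.get("m",(0,))[0]: best["m"]=(m,q.round(2))
            print(k,phi,s,best.get("m"))
E
```

```text
pick2 -0.15 -1 (np.float64(0.1506712283471634), array([ 1.07,  1.05, -0.36,  2.3 ,  3.53,  0.84,  2.05]))
pick2 -0.15 1 (np.float64(0.15808321918813428), array([ 1.33,  1.18, -0.87,  2.29,  2.99,  0.74, -0.43]))
pick2 -0.4 -1 (np.float64(0.03871143470369898), array([ 0.93,  1.07, -0.33,  2.41,  3.22,  1.1 ,  1.99]))
pick2 -0.4 1 (np.float64(0.04518480883229392), array([ 1.15,  1.16, -0.76,  2.4 ,  2.91,  1.09, -0.72]))
pick2 -0.67 -1 (np.float64(4.440892098500626e-16), array([ 1.04,  1.21, -0.91,  2.45,  2.6 ,  1.42,  2.33]))
pick2 -0.67 1 (np.float64(9.192646643896296e-14), array([ 1.04,  1.21, -0.9 ,  2.45,  2.6 ,  1.42, -0.82]))
place2 -0.15 -1 (np.float64(0.21510410050526607), array([ 0.55,  0.99, -0.61,  2.23,  2.76,  0.93,  2.21]))
place2 -0.15 1 (np.float64(0.21973670751775431), array([ 0.71,  1.11, -0.97,  2.23,  2.54,  1.07, -0.57]))
front2 -0.15 -1 None
front2 -0.15 1 None
pick1 -0.15 -1 (np.float64(0.27298963856373026), array([-0.72,  1.05, -0.39,  2.18,  1.99,  1.17,  1.7 ]))
pick1 -0.15 1 (np.float64(0.27360427425393485), array([-0.7 ,  1.05, -0.43,  2.18,  1.98,  1.2 , -1.43]))
pick1 0.15 -1 (np.float64(0.11061444175085233), array([-0.59,  1.07, -0.47,  2.34,  2.34,  1.29,  1.74]))
pick1 0.15 1 (np.float64(0.11148239204117383), array([-0.56,  1.08, -0.52,  2.34,  2.32,  1.32, -1.36]))
pick1 0.5 -1 (np.float64(0.022583008262811344), array([-0.37,  1.1 , -0.54,  2.43,  2.72,  1.29,  1.99]))
pick1 0.5 1 (np.float64(0.024913032801844093), array([-0.29,  1.14, -0.7 ,  2.43,  2.64,  1.34, -1.02]))
place1 -0.15 -1 (np.float64(0.25175275285577836), array([ 0.08,  0.97, -0.51,  2.2 ,  2.49,  1.03,  2.04]))
place1 -0.15 1 (np.float64(0.2528208135406049), array([ 0.12,  0.99, -0.58,  2.2 ,  2.46,  1.06, -1.04]))
```

```bash
cat >> kin.py <<'E'
def twist(p0,R0,p1,R1,n):
    rv=(R0.inv()*R1).as_rotvec(); M=sum((R0*Ro.from_rotvec(rv*i/n)).as_matrix() for i in range(n))
    return np.linalg.solve(M,np.asarray(p1)-p0),rv/n
M6=["h","z3","z5","z7","y1","y4"]
E
cat > path.py <<'E'
from kin import *
from h import Rt
L,e=calib(M6); print("calib",round(e,2))
TH=.78; R=Rt(-.15,TH,-1); ref=np.array([.9,1.0,-.4,2.2,3.2,.85,2.05])
for k,ps in {"pick2":[(.44,-.353,.1),(.40,-.347,.15),(.42,-.35,.2),(.44,-.353,.16),(.38,-.344,.16)],"place2":[(.606,-.15,.14),(.556,-.142,.155),(.53,-.138,.155),(.516,-.136,.155)],"place1":[(.631,.02,.14),(.571,.029,.155),(.542,.033,.155),(.52,.037,.155)],"pick1":[(.49,.294,.10),(.49,.294,.155),(.45,.30,.14),(.44,.3,.16)]}.items():
    for p in ps:
        q,ep,er,m=ik(np.array(p),R,L,np.r_[-np.arctan2(p[1],p[0]),ref[1:]],.003); print(k,p,q.round(2),round(ep,1),round(er,3),round(m,2))
E
python3 path.py; python3 - <<'E'
from kin import *
from h import Rt
from station import r
L,e=calib(M6); q0=r.read_state()["joints"]
qt,ep,er,m=ik(np.array([.42,-.35,.2]),Rt(-.15,.78,-1),L,np.array([.9,1.0,-.4,2.2,3.2,.85,2.05]),.003)
print(qt.round(2),ep,er)
for t in np.linspace(0,1,13):
    q=q0+(qt-q0)*t; p,R=fk(q,L); x=R.as_matrix()[:,0]; print(round(t,2),p.round(3),"tool x",x.round(2),"palm",(p-.125*x).round(3))
E
```

```text
calib 0.95
pick2 (0.44, -0.353, 0.1) [ 1.07  1.02 -0.39  2.27  3.45  0.71  2.07] 0.0 0.0 0.18
pick2 (0.4, -0.347, 0.15) [ 1.15  0.89 -0.42  2.35  3.5   0.66  2.04] 0.0 0.0 0.1
pick2 (0.42, -0.35, 0.2) [ 1.16  0.77 -0.49  2.27  3.51  0.48  1.94] 0.0 0.0 0.18
pick2 (0.44, -0.353, 0.16) [ 1.1   0.87 -0.44  2.25  3.47  0.56  1.99] 0.0 0.0 0.2
pick2 (0.38, -0.344, 0.16) [ 1.19  0.87 -0.43  2.39  3.53  0.66  2.05] 0.0 0.0 0.06
place2 (0.606, -0.15, 0.14) [ 0.4   0.91 -0.35  2.19  2.89  0.74  1.97] 0.0 0.0 0.26
place2 (0.556, -0.142, 0.155) [ 0.42  0.87 -0.36  2.36  2.91  0.86  1.94] 0.0 0.0 0.09
place2 (0.53, -0.138, 0.155) [ 0.42  0.88 -0.37  2.45  2.93  0.96  1.92] 0.0 0.0 0.0
place2 (0.516, -0.136, 0.155) [ 0.85  1.25 -1.47  2.45  2.2   1.44  2.83] 6.3 0.017 0.0
place1 (0.631, 0.02, 0.14) [-0.01  0.91 -0.32  2.15  2.52  0.81  1.95] 0.0 0.0 0.3
place1 (0.571, 0.029, 0.155) [-0.05  0.87 -0.34  2.35  2.53  0.95  1.84] 0.0 0.0 0.1
place1 (0.542, 0.033, 0.155) [-0.09  0.88 -0.35  2.45  2.54  1.05  1.76] 0.0 0.0 0.0
place1 (0.52, 0.037, 0.155) [ 0.33  1.3  -1.57  2.45  1.98  1.86  2.48] 9.8 0
[... 798 characters left out ...]
 -0.12 -0.97] palm [ 0.142 -0.433  0.279]
0.42 [ 0.12  -0.471  0.158] tool x [-0.22 -0.24 -0.95] palm [ 0.148 -0.441  0.276]
0.5 [ 0.141 -0.494  0.161] tool x [-0.17 -0.36 -0.92] palm [ 0.163 -0.449  0.275]
0.58 [ 0.179 -0.51   0.164] tool x [-0.06 -0.45 -0.89] palm [ 0.187 -0.453  0.275]
0.67 [ 0.229 -0.512  0.168] tool x [ 0.09 -0.5  -0.86] palm [ 0.218 -0.449  0.276]
0.75 [ 0.285 -0.498  0.174] tool x [ 0.27 -0.49 -0.83] palm [ 0.252 -0.436  0.277]
0.83 [ 0.34  -0.465  0.181] tool x [ 0.44 -0.42 -0.79] palm [ 0.285 -0.412  0.28 ]
0.92 [ 0.387 -0.414  0.19 ] tool x [ 0.59 -0.29 -0.75] palm [ 0.313 -0.378  0.284]
1.0 [ 0.42 -0.35  0.2 ] tool x [ 0.7  -0.11 -0.71] palm [ 0.333 -0.337  0.289]
```

```bash
cat > seg.py <<'E'
import sys
from kin import *
from h import Rt,info
from station import r
L,e=calib(M6); s=r.read_state(); info(s); q0=s["joints"]
qt,ep,er,m=ik(np.array([.42,-.35,.2]),Rt(-.15,.78,-1),L,np.array([.9,1.0,-.4,2.2,3.2,.85,2.05]),.003)
ts=np.linspace(0,1,201); Rs=[fk(q0+(qt-q0)*t,L)[1] for t in ts]
ang=np.r_[0,np.cumsum([(a.inv()*b).magnitude() for a,b in zip(Rs,Rs[1:])])]; print("deg",np.degrees(ang[-1]).round(0))
N=int(np.ceil(np.degrees(ang[-1])/6.3/8)); p0,R0=s["eef_pos"],Ro.from_euler("xyz",s["orientation"])
for t in np.interp(np.linspace(0,ang[-1],N+1)[1:],ang,ts):
    q=q0+(qt-q0)*t; p,R=fk(q,L); v,w=twist(p0,R0,p,R,8); print(v.round(4).tolist(),w.round(3).tolist(),"->",p.round(3),q.round(2)); p0,R0=p,R
E
python3 seg.py
```

```text
t 2.4 p [ 0.2198 -0.4645  0.1942] phi -0.1268 th 0.2922 yz 0.0458 F [ 1.7 -1.1 -0.7] w 0.0853 q [ 1.17  0.67  0.08  1.93 -0.68  0.5   0.29]
deg 347.0
[0.0022, -0.0074, 0.0053] [-0.102, -0.026, -0.023] -> [ 0.164 -0.427  0.167] [ 1.17  0.69 -0.01  1.98 -0.08  0.5   0.53]
[0.0015, -0.0045, 0.0029] [-0.104, -0.019, -0.021] -> [ 0.122 -0.436  0.158] [ 1.17  0.7  -0.09  2.03  0.51  0.49  0.77]
[0.0006, -0.0023, 0.0042] [-0.105, -0.018, -0.019] -> [ 0.122 -0.474  0.158] [ 1.17  0.72 -0.17  2.08  1.11  0.49  1.  ]
[-0.0002, -0.0031, 0.0072] [-0.104, -0.02, -0.022] -> [ 0.172 -0.508  0.163] [ 1.17  0.73 -0.25  2.13  1.7   0.48  1.24]
[-0.0007, -0.0073, 0.0086] [-0.102, -0.019, -0.031] -> [ 0.26  -0.506  0.171] [ 1.17  0.75 -0.34  2.18  2.29  0.48  1.48]
[-0.0007, -0.0126, 0.0064] [-0.099, -0.011, -0.041] -> [ 0.354 -0.452  0.183] [ 1.17  0.76 -0.42  2.22  2.89  0.48  1.72]
[-0.0003, -0.0158, 0.0006] [-0.097, 0.004, -0.046] -> [ 0.42 -0.35  0.2 ] [ 1.17  0.78 -0.51  2.27  3.49  0.47  1.96]
```

Emit:
play_rows(hand=[100,100,100,100,100,100,100,100], linear=[[0.002,-0.0075,0.005],[0.002,-0.0075,0.005],[0.002,-0.0075,0.005],[0.002,-0.0075,0.005],[0.002,-0.0075,0.005],[0.002,-0.0075,0.005],[0.002,-0.0075,0.005],[0.002,-0.0075,0.005]], rotation=[[-0.102,-0.026,-0.023],[-0.102,-0.026,-0.023],[-0.102,-0.026,-0.023],[-0.102,-0.026,-0.023],[-0.102,-0.026,-0.023],[-0.102,-0.026,-0.023],[-0.102,-0.026,-0.023],[-0.102,-0.026,-0.023]])

```text
time: 3.07
eef_pos: [0.1675, -0.4232, 0.1692]
orientation: [3.097, 1.518, 0.818]
ft_force: [0.3, -0.7, -0.0]
width: 0.0855
```

Emit:
play_rows(hand=[100,100,100,100,100,100,100,100], linear=[[0.0015,-0.0045,0.003],[0.0015,-0.0045,0.003],[0.0015,-0.0045,0.003],[0.0015,-0.0045,0.003],[0.0015,-0.0045,0.003],[0.0015,-0.0045,0.003],[0.0015,-0.0045,0.003],[0.0015,-0.0045,0.003]], rotation=[[-0.104,-0.019,-0.021],[-0.104,-0.019,-0.021],[-0.104,-0.019,-0.021],[-0.104,-0.019,-0.021],[-0.104,-0.019,-0.021],[-0.104,-0.019,-0.021],[-0.104,-0.019,-0.021],[-0.104,-0.019,-0.021]])

```text
time: 3.73
eef_pos: [0.1265, -0.4334, 0.1596]
orientation: [-1.363, 1.399, -2.805]
ft_force: [-0.3, 0.1, 0.1]
width: 0.0854
```

```bash
python3 log.py; python3 seg.py
```

```text
t 3.73 p [ 0.1265 -0.4334  0.1596] phi -2.8046 th 0.1715 yz -0.167 F [-0.3  0.1  0.1] w 0.0854 q [1.04 0.7  0.12 2.04 0.22 0.43 1.06]
t 3.73 p [ 0.1265 -0.4334  0.1596] phi -2.8046 th 0.1715 yz -0.167 F [-0.3  0.1  0.1] w 0.0854 q [1.04 0.7  0.12 2.04 0.22 0.43 1.06]
deg 249.0
[0.0011, -0.0029, 0.0015] [-0.106, -0.008, -0.021] -> [ 0.111 -0.456  0.157] [ 1.06  0.72 -0.    2.08  0.87  0.44  1.24]
[0.0001, -0.0037, 0.0056] [-0.105, -0.014, -0.024] -> [ 0.148 -0.492  0.157] [ 1.09  0.73 -0.13  2.13  1.52  0.45  1.42]
[-0.0006, -0.0083, 0.0076] [-0.102, -0.016, -0.034] -> [ 0.235 -0.502  0.161] [ 1.12  0.75 -0.25  2.18  2.18  0.46  1.6 ]
[-0.0009, -0.0141, 0.0053] [-0.098, -0.007, -0.046] -> [ 0.341 -0.455  0.174] [ 1.14  0.76 -0.38  2.23  2.83  0.46  1.78]
[-0.0007, -0.0173, -0.0011] [-0.095, 0.01, -0.051] -> [ 0.42 -0.35  0.2 ] [ 1.17  0.78 -0.51  2.27  3.49  0.47  1.96]
```

Emit:
play_rows(hand=[100,100,100,100,100,100,100,100], linear=[[0.001,-0.003,0.0015],[0.001,-0.003,0.0015],[0.001,-0.003,0.0015],[0.001,-0.003,0.0015],[0.001,-0.003,0.0015],[0.001,-0.003,0.0015],[0.001,-0.003,0.0015],[0.001,-0.003,0.0015]], rotation=[[-0.106,-0.008,-0.021],[-0.106,-0.008,-0.021],[-0.106,-0.008,-0.021],[-0.106,-0.008,-0.021],[-0.106,-0.008,-0.021],[-0.106,-0.008,-0.021],[-0.106,-0.008,-0.021],[-0.106,-0.008,-0.021]])

```text
time: 4.4
eef_pos: [0.1109, -0.4554, 0.1573]
orientation: [-1.925, 1.24, -2.508]
ft_force: [-1.1, -0.5, -0.2]
width: 0.0855
```

```bash
python3 log.py; python3 seg.py
```

```text
t 4.4 p [ 0.1109 -0.4554  0.1573] phi -2.5077 th 0.3306 yz -0.3044 F [-1.1 -0.5 -0.2] w 0.0855 q [0.97 0.73 0.16 2.09 0.68 0.36 1.43]
t 4.4 p [ 0.1109 -0.4554  0.1573] phi -2.5077 th 0.3306 yz -0.3044 F [-1.1 -0.5 -0.2] w 0.0855 q [0.97 0.73 0.16 2.09 0.68 0.36 1.43]
deg 201.0
[0.0006, -0.0024, 0.0038] [-0.108, -0.008, -0.019] -> [ 0.135 -0.48   0.153] [ 1.02  0.74 -0.01  2.13  1.38  0.39  1.57]
[-0.0004, -0.0081, 0.0067] [-0.104, -0.012, -0.033] -> [ 0.215 -0.495  0.152] [ 1.07  0.75 -0.17  2.18  2.08  0.42  1.7 ]
[-0.0011, -0.0149, 0.0041] [-0.098, -0.003, -0.048] -> [ 0.328 -0.456  0.165] [ 1.12  0.76 -0.34  2.23  2.79  0.45  1.83]
[-0.0011, -0.0184, -0.0029] [-0.094, 0.016, -0.054] -> [ 0.42 -0.35  0.2 ] [ 1.17  0.78 -0.5   2.28  3.49  0.47  1.96]
```

Emit:
play_rows(hand=[100,100,100,100,100,100,100,100], linear=[[0.0005,-0.0025,0.004],[0.0005,-0.0025,0.004],[0.0005,-0.0025,0.004],[0.0005,-0.0025,0.004],[0.0005,-0.0025,0.004],[0.0005,-0.0025,0.004],[0.0005,-0.0025,0.004],[0.0005,-0.0025,0.004]], rotation=[[-0.108,-0.008,-0.019],[-0.108,-0.008,-0.019],[-0.108,-0.008,-0.019],[-0.108,-0.008,-0.019],[-0.108,-0.008,-0.019],[-0.108,-0.008,-0.019],[-0.108,-0.008,-0.019],[-0.108,-0.008,-0.019]])

```text
time: 5.07
eef_pos: [0.1366, -0.4814, 0.1531]
orientation: [-2.443, 1.155, -2.135]
ft_force: [0.9, -0.3, -0.2]
width: 0.0853
```

```bash
python3 log.py; python3 seg.py
```

```text
t 5.07 p [ 0.1366 -0.4814  0.1531] phi -2.135 th 0.4158 yz -0.2597 F [ 0.9 -0.3 -0.2] w 0.0853 q [0.86 0.76 0.27 2.13 1.21 0.19 1.73]
t 5.07 p [ 0.1366 -0.4814  0.1531] phi -2.135 th 0.4158 yz -0.2597 F [ 0.9 -0.3 -0.2] w 0.0853 q [0.86 0.76 0.27 2.13 1.21 0.19 1.73]
deg 154.0
[0.0006, -0.002, 0.0045] [-0.083, -0.007, -0.011] -> [ 0.173 -0.478  0.139] [0.94 0.77 0.08 2.17 1.79 0.26 1.79]
[-0.0003, -0.0084, 0.0034] [-0.079, -0.003, -0.029] -> [ 0.243 -0.47   0.136] [ 1.02  0.77 -0.12  2.21  2.36  0.33  1.85]
[-0.001, -0.013, -0.0008] [-0.073, 0.009, -0.04] -> [ 0.337 -0.432  0.154] [ 1.09  0.77 -0.31  2.24  2.93  0.41  1.91]
[-0.0014, -0.0146, -0.0064] [-0.068, 0.024, -0.043] -> [ 0.42 -0.35  0.2 ] [ 1.17  0.78 -0.5   2.28  3.49  0.48  1.96]
```

```bash
cat > seg2.py <<'E'
import sys
from kin import *
from h import info
from station import r
# joint waypoints from argv: "q1,..,q7:n"
L,e=calib(M6); s=r.read_state(); info(s); q0=s["joints"]; p0,R0=s["eef_pos"],Ro.from_euler("xyz",s["orientation"])
dp=p0-fk(q0,L)[0]
for a in sys.argv[1:]:
    q=np.array([float(v) for v in a.split(":")[0].split(",")]); n=int(a.split(":")[1])
    p,R=fk(q,L); p=p+dp; v,w=twist(p0,R0,p,R,n); print(v.round(4).tolist(),w.round(3).tolist(),"deg",np.degrees(np.linalg.norm(w)).round(1),"->",p.round(3),"x",R.as_matrix()[:,0].round(2)); p0,R0=p,R
E
python3 seg2.py .95,.70,.1,2.13,1.6,.6,1.7:8 1.05,.7,-.1,2.18,2.2,.6,1.75:8  1.1,.7,-.3,2.22,2.8,.55,1.85:8 1.17,.78,-.5,2.27,3.49,.48,1.96:8
```

```text
t 5.07 p [ 0.1366 -0.4814  0.1531] phi -2.135 th 0.4158 yz -0.2597 F [ 0.9 -0.3 -0.2] w 0.0853 q [0.86 0.76 0.27 2.13 1.21 0.19 1.73]
[-0.0026, -0.0052, -0.0112] [-0.039, 0.036, -0.017] deg 3.2 -> [ 0.088 -0.535  0.222] x [-0.38 -0.55 -0.74]
[-0.0008, -0.0116, 0.0054] [-0.07, -0.012, -0.045] deg 4.8 -> [ 0.187 -0.557  0.216] x [-0.04 -0.67 -0.74]
[-0.0023, -0.0195, 0.0051] [-0.076, -0.008, -0.06] deg 5.5 -> [ 0.332 -0.495  0.219] x [ 0.41 -0.55 -0.73]
[0.0013, -0.0212, 0.0034] [-0.082, 0.0, -0.067] deg 6.0 -> [ 0.421 -0.355  0.2  ] x [ 0.7  -0.11 -0.71]
```

Emit:
play_rows(hand=[100,100,100,100,100,100,100,100], linear=[[-0.0025,-0.005,-0.011],[-0.0025,-0.005,-0.011],[-0.0025,-0.005,-0.011],[-0.0025,-0.005,-0.011],[-0.0025,-0.005,-0.011],[-0.0025,-0.005,-0.011],[-0.0025,-0.005,-0.011],[-0.0025,-0.005,-0.011]], rotation=[[-0.039,0.036,-0.017],[-0.039,0.036,-0.017],[-0.039,0.036,-0.017],[-0.039,0.036,-0.017],[-0.039,0.036,-0.017],[-0.039,0.036,-0.017],[-0.039,0.036,-0.017],[-0.039,0.036,-0.017]])

```text
time: 5.73
eef_pos: [0.0881, -0.5341, 0.2206]
orientation: [-2.797, 0.837, -2.185]
ft_force: [0.0, 0.3, 0.8]
width: 0.0849
```

```bash
python3 log.py; python3 seg2.py 1.05,.7,-.1,2.18,2.2,.6,1.75:8  1.1,.7,-.3,2.22,2.8,.55,1.85:8 1.17,.78,-.5,2.27,3.49,.48,1.96:8
```

```text
t 5.73 p [ 0.0881 -0.5341  0.2206] phi -2.1848 th 0.7337 yz -0.226 F [0.  0.3 0.8] w 0.0849 q [0.73 0.76 0.5  2.14 1.68 0.32 1.6 ]
t 5.73 p [ 0.0881 -0.5341  0.2206] phi -2.1848 th 0.7337 yz -0.226 F [0.  0.3 0.8] w 0.0849 q [0.73 0.76 0.5  2.14 1.68 0.32 1.6 ]
[-0.0008, -0.0118, 0.0052] [-0.07, -0.012, -0.046] deg 4.8 -> [ 0.187 -0.557  0.216] x [-0.04 -0.67 -0.74]
[-0.0023, -0.0195, 0.0051] [-0.076, -0.008, -0.06] deg 5.5 -> [ 0.333 -0.496  0.219] x [ 0.41 -0.55 -0.73]
[0.0013, -0.0212, 0.0034] [-0.082, 0.0, -0.067] deg 6.0 -> [ 0.421 -0.355  0.2  ] x [ 0.7  -0.11 -0.71]
```

Emit:
play_rows(hand=[100,100,100,100,100,100,100,100], linear=[[-0.001,-0.012,0.005],[-0.001,-0.012,0.005],[-0.001,-0.012,0.005],[-0.001,-0.012,0.005],[-0.001,-0.012,0.005],[-0.001,-0.012,0.005],[-0.001,-0.012,0.005],[-0.001,-0.012,0.005]], rotation=[[-0.07,-0.012,-0.046],[-0.07,-0.012,-0.046],[-0.07,-0.012,-0.046],[-0.07,-0.012,-0.046],[-0.07,-0.012,-0.046],[-0.07,-0.012,-0.046],[-0.07,-0.012,-0.046],[-0.07,-0.012,-0.046]])

```text
time: 6.4
eef_pos: [0.1885, -0.5574, 0.2183]
orientation: [-2.94, 0.832, -1.618]
ft_force: [-0.8, -0.2, -0.8]
width: 0.0851
```

```bash
python3 log.py; python3 seg2.py 1.1,.7,-.3,2.22,2.8,.55,1.85:8 1.17,.78,-.5,2.27,3.49,.48,1.96:8
```

```text
t 6.4 p [ 0.1885 -0.5574  0.2183] phi -1.6176 th 0.739 yz -0.135 F [-0.8 -0.2 -0.8] w 0.0851 q [0.91 0.7  0.14 2.18 2.4  0.48 1.53]
t 6.4 p [ 0.1885 -0.5574  0.2183] phi -1.6176 th 0.739 yz -0.135 F [-0.8 -0.2 -0.8] w 0.0851 q [0.91 0.7  0.14 2.18 2.4  0.48 1.53]
[-0.0021, -0.0194, 0.0053] [-0.075, -0.007, -0.059] deg 5.5 -> [ 0.333 -0.495  0.219] x [ 0.41 -0.55 -0.73]
[0.0013, -0.0212, 0.0034] [-0.082, 0.0, -0.067] deg 6.0 -> [ 0.422 -0.355  0.2  ] x [ 0.7  -0.11 -0.71]
```

Now on the right branch; continuing.

Emit:
play_rows(hand=[100,100,100,100,100,100,100,100], linear=[[-0.002,-0.0195,0.005],[-0.002,-0.0195,0.005],[-0.002,-0.0195,0.005],[-0.002,-0.0195,0.005],[-0.002,-0.0195,0.005],[-0.002,-0.0195,0.005],[-0.002,-0.0195,0.005],[-0.002,-0.0195,0.005]], rotation=[[-0.075,-0.007,-0.059],[-0.075,-0.007,-0.059],[-0.075,-0.007,-0.059],[-0.075,-0.007,-0.059],[-0.075,-0.007,-0.059],[-0.075,-0.007,-0.059],[-0.075,-0.007,-0.059],[-0.075,-0.007,-0.059]])

```text
time: 7.07
eef_pos: [0.3349, -0.4973, 0.2204]
orientation: [-3.032, 0.813, -0.922]
ft_force: [-0.2, -0.2, 0.5]
width: 0.0855
```

Emit:
play_rows(hand=[100,100,100,100,100,100,100,100], linear=[[0.001,-0.021,0.0035],[0.001,-0.021,0.0035],[0.001,-0.021,0.0035],[0.001,-0.021,0.0035],[0.001,-0.021,0.0035],[0.001,-0.021,0.0035],[0.001,-0.021,0.0035],[0.001,-0.021,0.0035]], rotation=[[-0.082,0,-0.067],[-0.082,0,-0.067],[-0.082,0,-0.067],[-0.082,0,-0.067],[-0.082,0,-0.067],[-0.082,0,-0.067],[-0.082,0,-0.067],[-0.082,0,-0.067]])

```text
time: 7.73
eef_pos: [0.4206, -0.3569, 0.2023]
orientation: [3.137, 0.783, -0.16]
ft_force: [-0.3, 0.2, -0.1]
width: 0.0855
```

```bash
python3 log.py; python3 - <<'E'
from station import r, imaging
from h import *
from kin import *
s=r.read_state()
c=imaging.read_camera("wrist"); cv2.imwrite("pics/w2.png",c["image"][:,:,::-1])
for b in blobs(c,*BL2,300): print(b[0].round(1),b[1])
print("pred",cyl(c,.440,-.353,.084,.116,.02))
try: print("cap fit",fit([(c,hullc(c,*BL2,cyl(c,.440,-.353,.084,.116,.02))[0])],lambda c,p:cyl(c,p[0],p[1],.084,.116,.02),[.44,-.353]))
except Exception as e: print(e)
R=Rt(-.15,.78,-1); x=R.as_matrix()[:,0]
plan2(s,np.array([.44,-.353,.10])-.08*x,R,8)
for n in (M6,M6+["x5","y5"],M6+["x1","x3","x4","y5"]): L,e=calib(n); print(round(e,2),{k:round(float(v),3) for k,v in L.items()})
E
```

```text
t 7.73 p [ 0.4206 -0.3569  0.2023] phi -0.1596 th 0.7875 yz 0.003 F [-0.3  0.2 -0.1] w 0.0855 q [ 1.17  0.78 -0.48  2.26  3.54  0.48  1.92]
[310.5 358.4] [ 274  316   73   81 2888]
pred [313.48102778 352.51062862]
cap fit (array([ 0.4384823 , -0.35096605]), array([ 0., -0.]))
rot/row [-0.0003, -0.0009, -0.0008] deg 0.07 mm 7.4
[[0.0007, -0.0008, 0.0073], [0.0007, -0.0008, 0.0073], [0.0007, -0.0008, 0.0073], [0.0007, -0.0008, 0.0073], [0.0007, -0.0008, 0.0073], [0.0007, -0.0008, 0.0073], [0.0007, -0.0008, 0.0073], [0.0007, -0.0008, 0.0073]]
1.79 {'h': 0.311, 'z3': 0.522, 'z5': 0.289, 'z7': 0.29, 'y1': -0.01, 'y4': -0.022}
1.36 {'h': 0.312, 'z3': 0.521, 'z5': 0.289, 'z7': 0.291, 'y1': -0.01, 'y4': -0.022, 'x5': -0.0, 'y5': -0.001}
1.04 {'h': 0.314, 'z3': 0.519, 'z5': 0.291, 'z7': 0.291, 'y1': -0.01, 'y4': -0.022, 'x1': 0.003, 'x3': -0.004, 'x4': -0.0, 'y5': -0.001}
```

View pics/w2.png

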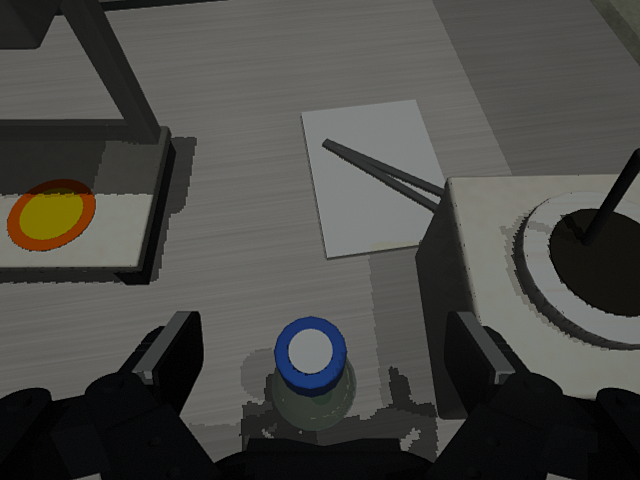

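The cap is at (310,358), midway between the fingers; the place disc is at (52,215) and the steriliser is to the right, about 35 mm clear of the finger. The wrist fit agrees with the earlier estimate within 2 mm.

```bash
python3 - <<'E'
from station import r, imaging
from h import *
s=r.read_state(); R=Ro.from_euler("xyz",s["orientation"])
print("total in tool", R.inv().apply(np.array([.4395,-.352,.100])-s["eef_pos"]).round(4))
c=imaging.read_camera("wrist")
h=hullc(c,*OR2,(52,215)); print(h, "place2",fit([(c,h[0])],lambda c,p:cent(proj(c,circ(p[0],p[1],.04,.036))),[.606,-.15])[0].round(4))
E
```

```text
total in tool [ 0.0847 -0.0057  0.059 ]
(array([ 55.27137862, 211.36635937]), array([ 12, 176,  88,  72], dtype=int32)) place2 [ 0.6073 -0.1487]
```

Emit:
play_rows(hand=[100,100,100,100,100,100,100], linear=[[0,-0.0008,0.0085],[0,-0.0008,0.0085],[0,-0.0008,0.0085],[0,-0.0008,0.0085],[0,-0.0008,0.0085],[0,-0.0008,0.0085],[0,-0.0008,0.008]], rotation=[[0,0,0],[0,0,0],[0,0,0],[0,0,0],[0,0,0],[0,0,0],[0,0,0]])

```text
time: 8.42
eef_pos: [0.3798, -0.3469, 0.1604]
orientation: [3.138, 0.784, -0.17]
ft_force: [-0.7, 0.2, 0.2]
width: 0.0855
```

Emit:
play_rows(hand=[100,100,100,100,100,100,100,100], linear=[[0.012,0,0],[0.012,0,0],[0.012,0,0],[0.012,0,0],[0.012,0,0],[0.012,0,0],[0.0125,0,0],[0,0,0]], rotation=[[0,0,0],[0,0,0],[0,0,0],[0,0,0],[0,0,0],[0,0,0],[0,0,0],[0,0,0]])

```text
time: 9.08
eef_pos: [0.4411, -0.3558, 0.0996]
orientation: [3.138, 0.783, -0.164]
ft_force: [0.2, -0.0, 0.0]
width: 0.0851
```

```bash
python3 log.py; python3 - <<'E'
from station import r, imaging
from h import *
s=r.read_state(); R=Ro.from_euler("xyz",s["orientation"])
print("left in tool", R.inv().apply(np.array([.4395,-.352,.100])-s["eef_pos"]).round(4))
for n in ("side","wrist"):
    c=imaging.read_camera(n); cv2.imwrite(f"pics/{n}3.png",c["image"][:,:,::-1])
E
```

```text
t 9.08 p [ 0.4411 -0.3558  0.0996] phi -0.1645 th 0.7877 yz 0.0023 F [ 0.2 -0.   0. ] w 0.0851 q [ 1.06  1.02 -0.37  2.27  3.47  0.73  2.05]
left in tool [-0.0019 -0.0035  0.0012]
```

View pics/wrist3.png

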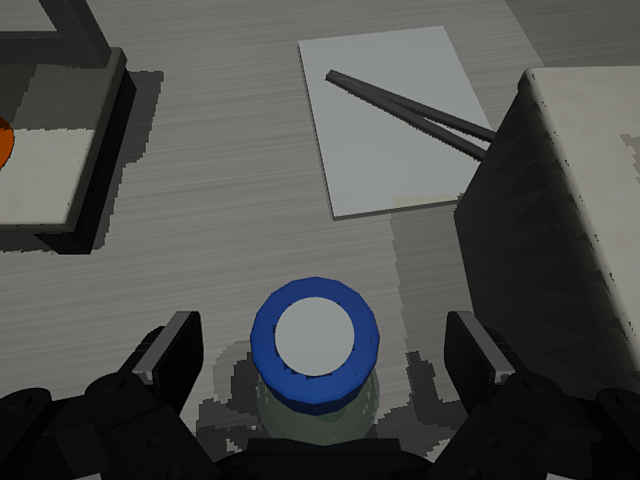

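The cap is centred at (315,345) and the finger midpoint is at u≈324, so I need 3.5 mm along -y of the tool. I'll correct, then close.

Emit:
play_rows(hand=[100,100,0,0,0,0,0,0], linear=[[-0.001,-0.0018,0.0005],[-0.001,-0.0017,0.0005],[0,0,0],[0,0,0],[0,0,0],[0,0,0],[0,0,0],[0,0,0]], rotation=[[0,0,0],[0,0,0],[0,0,0],[0,0,0],[0,0,0],[0,0,0],[0,0,0],[0,0,0]])

```text
time: 9.85
eef_pos: [0.438, -0.3524, 0.102]
orientation: [3.137, 0.783, -0.167]
ft_force: [-3.1, 0.7, 7.0]
width: 0.0388
```

Emit:
play_rows(hand=[0,0,0,0], linear=[[0,0,0],[0,0,0],[0,0,0],[0,0,0]], rotation=[[0,0,0],[0,0,0],[0,0,0],[0,0,0]])

```text
time: 10.18
eef_pos: [0.438, -0.3524, 0.102]
orientation: [3.137, 0.783, -0.167]
ft_force: [-3.0, -0.4, 5.6]
width: 0.0384
```

```bash
python3 log.py; python3 - <<'E'
from station import r
from h import *
s=r.read_state(); R=Ro.from_euler("xyz",s["orientation"])
print("up 0.01 in tool",R.inv().apply([0,0,.01]).round(5)); print("world x,y .01",R.inv().apply([.01,0,0]).round(5),R.inv().apply([0,.01,0]).round(5))
E
```

```text
t 10.18 p [ 0.438  -0.3524  0.102 ] phi -0.1666 th 0.7882 yz 0.0034 F [-3.  -0.4  5.6] w 0.0384 q [ 1.06  1.02 -0.37  2.29  3.46  0.75  2.06]
up 0.01 in tool [-7.05e-03  3.00e-05 -7.09e-03]
world x,y .01 [ 0.00699 -0.00162 -0.00696] [-0.00118 -0.00987  0.00112]
```

Gripped (width 38.4 mm). Lifting by 60 mm, then carrying to just in front of place B.

Emit:
play_rows(hand=[0,0,0,0,0,0,0,0], linear=[[-0.0025,0,-0.0025],[-0.005,0,-0.005],[-0.006,0,-0.006],[-0.007,0,-0.007],[-0.007,0,-0.007],[-0.007,0,-0.007],[-0.005,0,-0.005],[-0.0025,0,-0.0025]], rotation=[[0,0,0],[0,0,0],[0,0,0],[0,0,0],[0,0,0],[0,0,0],[0,0,0],[0,0,0]])

```text
time: 10.85
eef_pos: [0.438, -0.3523, 0.1627]
orientation: [3.136, 0.782, -0.167]
ft_force: [0.5, -0.1, -2.5]
width: 0.0385
```

Emit:
play_rows(hand=[0,0,0,0,0,0,0,0], linear=[[0.0015,-0.006,-0.0016],[0.003,-0.011,-0.003],[0.0043,-0.0163,-0.0044],[0.0043,-0.0163,-0.0044],[0.0043,-0.0163,-0.0044],[0.0043,-0.0163,-0.0044],[0.0043,-0.0163,-0.0044],[0.0043,-0.0163,-0.0044]], rotation=[[0,0,0],[0,0,0],[0,0,0],[0,0,0],[0,0,0],[0,0,0],[0,0,0],[0,0,0]])

```text
time: 11.52
eef_pos: [0.4996, -0.2446, 0.161]
orientation: [3.137, 0.784, -0.166]
ft_force: [0.2, -0.3, -1.6]
width: 0.0388
```

```bash
python3 log.py; python3 - <<'E'
from station import r
from h import *
s=r.read_state(); R=Ro.from_euler("xyz",s["orientation"])
print("to pre",R.inv().apply(np.array([.56,-.141,.162])-s["eef_pos"]).round(4),(R.inv()*Rt(-.1666,.7882,-1)).as_rotvec().round(4))
E
```

```text
t 11.52 p [ 0.4996 -0.2446  0.161 ] phi -0.1659 th 0.7869 yz 0.0033 F [ 0.2 -0.3 -1.6] w 0.0388 q [ 0.73  0.87 -0.37  2.39  3.17  0.81  1.98]
to pre [ 0.0293 -0.112  -0.0312] [0.0051 0.0013 0.0005]
```

Emit:
play_rows(hand=[0,0,0,0,0,0,0,0], linear=[[0.0042,-0.016,-0.0044],[0.0042,-0.016,-0.0044],[0.0042,-0.016,-0.0044],[0.0042,-0.016,-0.0044],[0.0042,-0.016,-0.0044],[0.0042,-0.016,-0.0044],[0.003,-0.011,-0.003],[0.0015,-0.006,-0.0015]], rotation=[[0.0006,0,0],[0.0006,0,0],[0.0006,0,0],[0.0006,0,0],[0.0006,0,0],[0.0006,0,0],[0.0006,0,0],[0.0006,0,0]])

```text
time: 12.18
eef_pos: [0.5606, -0.1393, 0.1618]
orientation: [-3.141, 0.783, -0.164]
ft_force: [-0.6, -0.6, -1.4]
width: 0.0385
```

```bash
python3 log.py; python3 - <<'E'
from station import r, imaging
from h import *
s=r.read_state()
C={n:imaging.read_camera(n) for n in("wrist","side","scene")}
# tracked cap: offset to predicted TCP-based cap location in each view
z=s["eef_pos"][2]-.102
for n in C:
    uv=cyl(C[n],*s["eef_pos"][:2],z+.084,z+.116,.02)
    try:
        h=hullc(C[n],*BL2,uv); print(n,"cap",h[0].round(1),"pred",uv.round(1),"fit",fit([(C[n],h[0])],lambda c,p:cyl(c,p[0],p[1],z+.084,z+.116,.02),s["eef_pos"][:2])[0].round(4))
    except Exception as e: print(n,e)
    for w,xy in (("pl1",(.631,.02)),("pl2",(.607,-.149))):
        uv=proj(C[n],[[*xy,.04]])[0]
        try:
            h=hullc(C[n],*OR2,uv); print(n,w,h[0].round(1),uv.round(1),h[1],fit([(C[n],h[0])],lambda c,p:cent(proj(c,circ(p[0],p[1],.04,.036))),xy)[0].round(4))
        except Exception as e: print(n,w,e)
    for w,xy in (("row1",(.643,.1066)),("row2",(.618,-.0635))):
        uv=cyl(C[n],*xy,.124,.156,.02)
        try: h=hullc(C[n],*BL2,uv); print(n,w,h[0].round(1),uv.round(1),h[1],fit([(C[n],h[0])],lambda c,p:cyl(c,p[0],p[1],.124,.156,.02),xy)[0].round(4))
        except Exception as e: print(n,w,e)
a=C["side"]["image"][120:360,180:420]; cv2.imwrite("pics/m4.png",np.hstack([cv2.resize(a,(400,400)),C["wrist"]["image"][40:440,120:520]])[:,:,::-1])
E
```

```text
t 12.18 p [ 0.5606 -0.1393  0.1618] phi -0.1638 th 0.7874 yz -0.0004 F [-0.6 -0.6 -1.4] w 0.0385 q [ 0.4   0.86 -0.36  2.35  2.89  0.86  1.93]
wrist cap [323.1 336.8] pred [328.4 338. ] fit [ 0.5613 -0.1377]
wrist pl1 [ 65.7 325.4] [ 66.6 322.3] [  9 270 117 109] [0.6312 0.02  ]
wrist pl2 [345.5 279.1] [328.8 316.3] [306 267  74  31] [ 0.6331 -0.1651]
wrist row1 [135.2 248.3] [-271.1  259.6] [ 75 194 119 110] [ 0.6191 -0.0653]
wrist row2 [135.2 248.3] [130.7 251.2] [ 75 194 119 110] [ 0.6191 -0.0653]
side cap [321.  217.3] pred [317.9 213.4] fit [ 0.5433 -0.1204]
side pl1 [273.7 271. ] [272.9 271.9] [262 264  25  15] [0.6313 0.0145]
side pl2 [305.  244.5] [305.7 244.6] [298 238  16  13] [ 0.6096 -0.1494]
side row1 [251.4 254.6] [250.2 256. ] [244 246  16  18] [0.6436 0.0997]
side row2 [289.5 226.7] [288.6 227.8] [283 219  14  16] [ 0.6183 -0.0698]
scene cap [336.3 257.1] pred [335.5 259.7] fit [ 0.5664 -0.1351]
scene pl1 [320.  218.7] [319.7 218.4] [308 208  25  23] [0.6314 0.0191]
scene pl2 [352.9 270.1] [350.1 269.9] [344 258  20  25] [ 0.613  -0.1536]
scene row1 [305.  173.7] [304.4 175.1] [299 167  14  13] [0.6466 0.1091]
scene row2 [336.3 226.1] [335.4 227.4] [330 219  15  14] [ 0.6219 -0.0618]
```

View pics/m4.png

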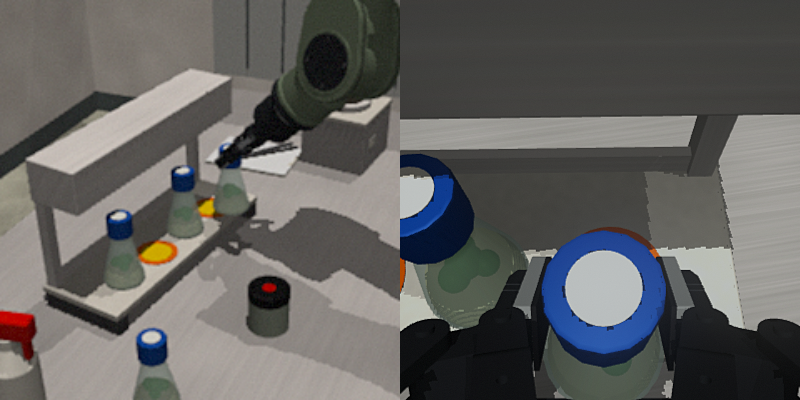

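The side view shows the flask held upright just before place B. The wrist view has the row cap clear on the left and the held cap centred in the jaws. The wrist fits match the rack geometry within 1 mm, with place B at about (0.6065, -0.1485). Going forward under the bar.

Emit:
play_rows(hand=[0,0,0,0,0,0,0,0], linear=[[0.005,0.0004,-0.0032],[0.006,0.0005,-0.0038],[0.006,0.0005,-0.0038],[0.006,0.0005,-0.0038],[0.006,0.0005,-0.0038],[0.005,0.0004,-0.0032],[0.004,0.0003,-0.0026],[0.002,0.0002,-0.0014]], rotation=[[0,0,0],[0,0,0],[0,0,0],[0,0,0],[0,0,0],[0,0,0],[0,0,0],[0,0,0]])

```text
time: 13.0
eef_pos: [0.6058, -0.1525, 0.1518]
orientation: [-3.141, 0.783, -0.166]
ft_force: [0.1, -1.2, -1.6]
width: 0.0384
```

```bash
python3 log.py; python3 - <<'E'
from station import r, imaging
from h import *
s=r.read_state(); R=Ro.from_euler("xyz",s["orientation"])
print("to go (tool)",R.inv().apply(np.array([.6058,-.1500,.144])-s["eef_pos"]).round(4))
c=imaging.read_camera("wrist"); z=s["eef_pos"][2]-.102
uv=cyl(c,*s["eef_pos"][:2],z+.084,z+.116,.02); h=hullc(c,*BL2,uv); print("held cap",fit([(c,h[0])],lambda c,p:cyl(c,p[0],p[1],z+.084,z+.116,.02),s["eef_pos"][:2])[0].round(4))
uv=cyl(c,.619,-.0653,.124,.156,.02); h=hullc(c,*BL2,uv); print("row2",h[1],fit([(c,h[0])],lambda c,p:cyl(c,p[0],p[1],.124,.156,.02),[.619,-.065])[0].round(4))
E
```

```text
t 13.0 p [ 0.6058 -0.1525  0.1518] phi -0.1662 th 0.7877 yz -0.0004 F [ 0.1 -1.2 -1.6] w 0.0384 q [ 0.4   0.89 -0.34  2.2   2.89  0.73  1.96]
to go (tool) [ 0.0052 -0.0024  0.0059]
held cap [ 0.6059 -0.1508]
row2 [  0 288 156 162] [ 0.6184 -0.0621]
```

Emit:
play_rows(hand=[0,0,0,0,0,0,0], linear=[[0.0013,-0.0006,0.0015],[0.0013,-0.0006,0.0015],[0.0013,-0.0006,0.0015],[0.0013,-0.0006,0.0014],[0.0007,0,0.0007],[0.0005,0,0.0005],[0,0,0]], rotation=[[0,0,0],[0,0,0],[0,0,0],[0,0,0],[0,0,0],[0,0,0],[0,0,0]])

```text
time: 13.63
eef_pos: [0.6051, -0.1498, 0.1423]
orientation: [-3.141, 0.783, -0.166]
ft_force: [-0.2, 0.4, -1.7]
width: 0.0384
```

Emit:
play_rows(hand=[0,0,0], linear=[[0.0004,0,0.0004],[0,0,0],[0,0,0]], rotation=[[0,0,0],[0,0,0],[0,0,0]])

```text
time: 13.88
eef_pos: [0.6053, -0.1499, 0.142]
orientation: [-3.141, 0.783, -0.166]
ft_force: [-0.8, 0.5, 0.7]
width: 0.0391
```

Emit:
play_rows(hand=[0,0,0], linear=[[0.0004,0,0.0004],[0,0,0],[0,0,0]], rotation=[[0,0,0],[0,0,0],[0,0,0]])

```text
time: 14.13
eef_pos: [0.6055, -0.1499, 0.142]
orientation: [-3.141, 0.782, -0.166]
ft_force: [-3.9, -0.2, 9.7]
width: 0.0385
```

```bash
python3 log.py; python3 - <<'E'
from station import r, imaging
from h import *
s=r.read_state()
for n in ("wrist","side"):
    c=imaging.read_camera(n); uv=cyl(c,*s["eef_pos"][:2],.124,.156,.02); h=hullc(c,*BL2,uv); print(n,"cap",h,fit([(c,h[0])],lambda c,p:cyl(c,p[0],p[1],.124,.156,.02),s["eef_pos"][:2])[0].round(4))
E
```

```text
t 14.13 p [ 0.6055 -0.1499  0.142 ] phi -0.1661 th 0.7892 yz -0.0001 F [-3.9 -0.2  9.7] w 0.0385 q [ 0.39  0.91 -0.34  2.2   2.89  0.77  1.96]
wrist cap (array([323.15080062, 337.01846694]), array([261, 271, 125, 137], dtype=int32)) [ 0.6062 -0.1483]
side cap (array([308.07878788, 219.41212121]), array([303, 215,   9,   8], dtype=int32)) [ 0.5877 -0.1296]
```

Contact force is about 10 N and the cap is within 0.5 mm of the place centre. Releasing partially, then backing straight out.

Emit:
play_rows(hand=[50,55,60,70,72,72,72,72], linear=[[0,0,0],[0,0,0],[0,0,0],[0,0,0],[0,0,0],[0,0,0],[0,0,0],[0,0,0]], rotation=[[0,0,0],[0,0,0],[0,0,0],[0,0,0],[0,0,0],[0,0,0],[0,0,0],[0,0,0]])

```text
time: 14.9
eef_pos: [0.6052, -0.1498, 0.1413]
orientation: [-3.141, 0.783, -0.166]
ft_force: [1.0, -0.6, 0.8]
width: 0.0621
```

```bash
python3 log.py; python3 - <<'E'
from station import r, imaging
from h import *
s=r.read_state(); c=imaging.read_camera("wrist"); uv=cyl(c,.606,-.149,.124,.156,.02); h=hullc(c,*BL2,uv); print("cap",h,fit([(c,h[0])],lambda c,p:cyl(c,p[0],p[1],.124,.156,.02),s["eef_pos"][:2])[0].round(4))
E
```

```text
t 14.9 p [ 0.6052 -0.1498  0.1413] phi -0.166 th 0.7875 yz -0.0003 F [ 1.  -0.6  0.8] w 0.0621 q [ 0.39  0.91 -0.34  2.2   2.89  0.77  1.96]
cap (array([322.71904925, 335.48866735]), array([260, 269, 127, 137], dtype=int32)) [ 0.6062 -0.1482]
```

Emit:
play_rows(hand=[72,72,72,72,72,72,72,72], linear=[[-0.003,0,0.003],[-0.005,0,0.005],[-0.006,0,0.006],[-0.006,0,0.006],[-0.006,0,0.006],[-0.006,0,0.006],[-0.006,0,0.006],[-0.003,0,0.003]], rotation=[[0,0,0],[0,0,0],[0,0,0],[0,0,0],[0,0,0],[0,0,0],[0,0,0],[0,0,0]])

```text
time: 15.62
eef_pos: [0.5467, -0.1401, 0.1411]
orientation: [-3.141, 0.784, -0.166]
ft_force: [-0.4, -0.0, 0.3]
width: 0.0612
```

```bash
python3 log.py; python3 - <<'E'
from kin import *
from h import *
from station import r
s=r.read_state(); R0=Ro.from_euler("xyz",s["orientation"])
L,e=calib(M6); print("calib",e)
for phi in (-.166,0,.15):
  for p in [(.45,.14,.21),(.44,.3,.19),(.43,.30,.16),(.49,.294,.1)]:
    q,ep,er,m=ik(np.array(p),Rt(phi,.7875,-1),L,np.r_[-np.arctan2(p[1],p[0]),s["joints"][1:]],.003); print(phi,p,q.round(2),round(ep,1),round(m,2))
print(R0.inv().apply([.01,0,0]).round(5),R0.inv().apply([0,.01,0]).round(5),R0.inv().apply([0,0,.01]).round(5))
E
```

```text
t 15.62 p [ 0.5467 -0.1401  0.1411] phi -0.1659 th 0.7867 yz -0.0004 F [-0.4 -0.   0.3] w 0.0612 q [ 0.41  0.92 -0.36  2.41  2.91  0.98  1.92]
calib 2.1738604369290204
-0.166 (0.45, 0.14, 0.21) [-0.05  1.11 -1.57  2.45  1.61  1.9   2.08] 14.2 0.0
-0.166 (0.44, 0.3, 0.19) [-0.82  0.8  -0.36  2.21  1.73  1.    1.86] 0.0 0.24
-0.166 (0.43, 0.3, 0.16) [-0.86  0.87 -0.35  2.25  1.8   1.03  1.73] 0.0 0.2
-0.166 (0.49, 0.294, 0.1) [-0.74  1.01 -0.34  2.15  1.96  1.04  1.73] 0.0 0.3
0 (0.45, 0.14, 0.21) [ 0.04  1.07 -1.57  2.45  1.7   1.74  2.3 ] 24.8 0.0
0 (0.44, 0.3, 0.19) [-0.8   0.79 -0.34  2.31  1.96  0.97  1.79] 0.0 0.14
0 (0.43, 0.3, 0.16) [-0.83  0.86 -0.33  2.35  2.02  1.03  1.67] 0.0 0.1
0 (0.49, 0.294, 0.1) [-0.7   1.01 -0.33  2.24  2.18  1.06  1.69] 0.0 0.21
0.15 (0.45, 0.14, 0.21) [ 0.15  1.04 -1.57  2.45  1.79  1.57  2.51] 31.0 0.0
0.15 (0.44, 0.3, 0.19) [-0.75  0.78 -0.33  2.39  2.18  0.97  1.76] 0.0 0.06
0.15 (0.43, 0.3, 0.16) [-0.78  0.87 -0.33  2.43  2.23  1.06  1.65] 0.0 0.02
0.15 (0.49, 0.294, 0.1) [-0.64  1.02 -0.33  2.31  2.37  1.09  1.7 ] 0.0 0.14
[ 0.00698 -0.00166 -0.00696] [-0.00117 -0.00986  0.00117] [-0.00706 -0.      -0.00708]
```

Place B is done and the fingers are clear. Now over to flask A (left), keeping a radius that respects the elbow limit.

Emit:
play_rows(hand=[72,72,72,72,72,72,72,72], linear=[[-0.008,0,-0.008],[-0.01,0,-0.01],[-0.012,0,-0.012],[-0.01,0,-0.01],[-0.006,-0.006,-0.005],[-0.003,-0.014,0.001],[-0.002,-0.022,0.002],[-0.0025,-0.024,0.0025]], rotation=[[0,0,0],[0,0,0],[0,0,0],[0,0,0],[0,0,0],[0,0,0],[0,0,0],[0,0,0]])

```text
time: 16.28
eef_pos: [0.5487, -0.0733, 0.207]
orientation: [3.141, 0.783, -0.168]
ft_force: [0.7, -0.5, -0.2]
width: 0.0615
```

Emit:
play_rows(hand=[100,100,100,100,100,100,100,100], linear=[[-0.0025,-0.024,0.0025],[-0.0025,-0.024,0.0025],[-0.0025,-0.024,0.0025],[-0.0025,-0.024,0.0025],[-0.0025,-0.024,0.0025],[-0.0025,-0.012,0.0025],[0,0,0],[0,0,0]], rotation=[[0,0,0],[0,0,0],[0,0,0],[0,0,0],[0,0,0],[0,0,0],[0,0,0],[0,0,0]])

```text
time: 16.95
eef_pos: [0.5496, 0.0607, 0.2067]
orientation: [3.141, 0.783, -0.165]
ft_force: [-0.2, -0.6, 0.2]
width: 0.0855
```

```bash
python3 log.py; python3 - <<'E'
from station import r
from h import *
s=r.read_state(); plan2(s,[.434,.303,.165],Rt(-.15,.7875,-1),12)
E
```

```text
t 16.95 p [0.5496 0.0607 0.2067] phi -0.1652 th 0.7873 yz 0.0003 F [-0.2 -0.6  0.2] w 0.0855 q [-0.16  0.74 -0.34  2.37  2.37  0.88  1.87]
rot/row [-0.0009, 0.0, -0.0009] deg 0.07 mm 22.6
[[-0.0066, -0.0183, 0.0115], [-0.0066, -0.0183, 0.0115], [-0.0066, -0.0184, 0.0115], [-0.0066, -0.0184, 0.0115], [-0.0066, -0.0184, 0.0114], [-0.0066, -0.0184, 0.0114], [-0.0065, -0.0184, 0.0114], [-0.0065, -0.0184, 0.0114], [-0.0065, -0.0185, 0.0114], [-0.0065, -0.0185, 0.0114], [-0.0065, -0.0185, 0.0113], [-0.0065, -0.0185, 0.0113]]
```

Emit:
play_rows(hand=[100,100,100,100,100,100,100,100], linear=[[-0.0066,-0.0184,0.0115],[-0.0066,-0.0184,0.0115],[-0.0066,-0.0184,0.0115],[-0.0066,-0.0184,0.0115],[-0.0066,-0.0184,0.0115],[-0.0066,-0.0184,0.0115],[-0.0065,-0.0184,0.0114],[-0.0065,-0.0184,0.0114]], rotation=[[-0.001,0,-0.001],[-0.001,0,-0.001],[-0.001,0,-0.001],[-0.001,0,-0.001],[-0.001,0,-0.001],[-0.001,0,-0.001],[-0.001,0,-0.001],[-0.001,0,-0.001]])

```text
time: 17.62
eef_pos: [0.4727, 0.2215, 0.1788]
orientation: [3.14, 0.783, -0.157]
ft_force: [0.6, -0.8, 0.1]
width: 0.0853
```

Emit:
play_rows(hand=[100,100,100,100,100], linear=[[-0.0065,-0.0185,0.0114],[-0.0065,-0.0185,0.0114],[-0.0065,-0.0185,0.0114],[-0.0065,-0.0185,0.0113],[0,0,0]], rotation=[[-0.001,0,-0.001],[-0.001,0,-0.001],[-0.001,0,-0.001],[0,0,0],[0,0,0]])

```text
time: 18.03
eef_pos: [0.433, 0.3054, 0.1644]
orientation: [-3.14, 0.784, -0.147]
ft_force: [-0.1, -0.0, 0.3]
width: 0.0854
```

```bash
python3 log.py; python3 - <<'E'
from station import r, imaging
from h import *
s=r.read_state(); R=Ro.from_euler("xyz",s["orientation"]); c=imaging.read_camera("wrist"); cv2.imwrite("pics/w6.png",c["image"][:,:,::-1])
uv=cyl(c,.4905,.294,.084,.116,.02); h=hullc(c,*BL2,uv); f=fit([(c,h[0])],lambda c,p:cyl(c,p[0],p[1],.084,.116,.02),[.49,.294])[0]
print(uv,h,f.round(4)); print("to grasp (tool)",R.inv().apply(np.r_[f,.100]-s["eef_pos"]).round(4))
E
```

```text
t 18.03 p [0.433  0.3054 0.1644] phi -0.147 th 0.7864 yz -0.0012 F [-0.1 -0.   0.3] w 0.0854 q [-0.82  0.86 -0.42  2.24  1.79  1.06  1.78]
[331.67585778 261.97925871] (array([337.28910767, 262.00900141]), array([300, 219,  77,  89], dtype=int32)) [0.49  0.291]
to grasp (tool) [0.0869 0.0059 0.0042]
```

Emit:
play_rows(hand=[100,100,100,100,100,100,100,100], linear=[[0,0.0025,0.0015],[0,0.0025,0.0015],[0.008,0.0025,0.001],[0.014,0,0],[0.014,0,0],[0.014,0,0],[0.014,0,0],[0.012,0,0]], rotation=[[0,0,0],[0,0,0],[0,0,0],[0,0,0],[0,0,0],[0,0,0],[0,0,0],[0,0,0]])

```text
time: 18.75
eef_pos: [0.4847, 0.2862, 0.1076]
orientation: [3.141, 0.783, -0.153]
ft_force: [-0.3, -0.3, 0.4]
width: 0.0854
```

Emit:
play_rows(hand=[100,100,100], linear=[[0.008,0,0],[0.003,0,0],[0,0,0]], rotation=[[0,0,0],[0,0,0],[0,0,0]])

```text
time: 19.0
eef_pos: [0.4916, 0.2859, 0.1006]
orientation: [3.141, 0.784, -0.152]
ft_force: [-0.5, -0.4, -0.1]
width: 0.0852
```

```bash
python3 log.py; python3 - <<'E'
from station import r, imaging
from h import *
s=r.read_state(); R=Ro.from_euler("xyz",s["orientation"]); c=imaging.read_camera("wrist"); cv2.imwrite("pics/w7.png",c["image"][:,:,::-1])
uv=cyl(c,.4905,.291,.084,.116,.02); h=hullc(c,*BL2,uv); f=fit([(c,h[0])],lambda c,p:cyl(c,p[0],p[1],.084,.116,.02),[.49,.294])[0]
print(h,f.round(4)); print("left (tool)",R.inv().apply(np.r_[f-[.0007,.0016],.100]-s["eef_pos"]).round(4))
E
```

```text
t 19.0 p [0.4916 0.2859 0.1006] phi -0.1518 th 0.7873 yz 0.0001 F [-0.5 -0.4 -0.1] w 0.0852 q [-0.7   1.02 -0.37  2.17  1.99  1.08  1.73]
(array([312.91028813, 345.30788071]), array([249, 278, 128, 138], dtype=int32)) [0.4895 0.2912]
left (tool) [-0.0019 -0.0032  0.0027]
```

View pics/w7.png

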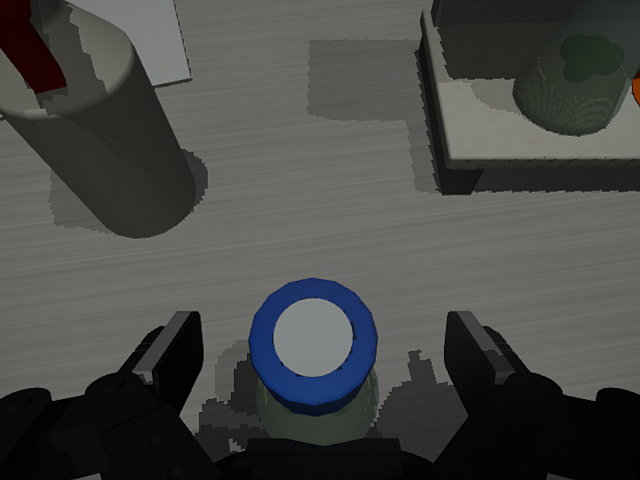

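The cap is centred at (313,345) between the pads, with the spray bottle well off to the upper left. The remaining correction is 3 mm along -y. Correct and close.

Emit:
play_rows(hand=[100,100,0,0,0,0,0,0], linear=[[-0.001,-0.0016,0.0012],[-0.001,-0.0016,0.001],[0,0,0],[0,0,0],[0,0,0],[0,0,0],[0,0,0],[0,0,0]], rotation=[[0,0,0],[0,0,0],[0,0,0],[0,0,0],[0,0,0],[0,0,0],[0,0,0],[0,0,0]])

```text
time: 19.72
eef_pos: [0.4889, 0.2901, 0.1011]
orientation: [-3.141, 0.783, -0.15]
ft_force: [-1.9, -0.7, 4.7]
width: 0.0385
```

Emit:
play_rows(hand=[0,0,0,0], linear=[[0,0,0],[0,0,0],[0,0,0],[0,0,0]], rotation=[[0,0,0],[0,0,0],[0,0,0],[0,0,0]])

```text
time: 20.05
eef_pos: [0.4889, 0.29, 0.1011]
orientation: [-3.141, 0.783, -0.15]
ft_force: [-2.7, -0.3, 5.9]
width: 0.0388
```

Emit:
play_rows(hand=[0,0,0,0,0,0,0,0], linear=[[-0.003,0,-0.003],[-0.007,0,-0.007],[-0.012,0,-0.012],[-0.014,0,-0.014],[-0.014,0,-0.014],[-0.014,0,-0.014],[-0.009,0,-0.009],[-0.005,0,-0.005]], rotation=[[0,0,0],[0,0,0],[0,0,0],[0,0,0],[0,0,0],[0,0,0],[0,0,0],[0,0,0]])

```text
time: 20.72
eef_pos: [0.4886, 0.2902, 0.2135]
orientation: [-3.138, 0.782, -0.148]
ft_force: [-0.5, -0.7, -2.0]
width: 0.0384
```

Emit:
play_rows(hand=[0,0,0,0,0,0,0,0], linear=[[0.002,0.006,-0.002],[0.004,0.012,-0.004],[0.006,0.0175,-0.006],[0.006,0.0175,-0.006],[0.006,0.0175,-0.006],[0.006,0.0175,-0.006],[0.006,0.0175,-0.006],[0.006,0.0175,-0.006]], rotation=[[0,0,0],[0,0,0],[0,0,0],[0,0,0],[0,0,0],[0,0,0],[0,0,0],[0,0,0]])

```text
time: 21.38
eef_pos: [0.5286, 0.1581, 0.2103]
orientation: [3.141, 0.785, -0.151]
ft_force: [1.0, -1.0, -0.8]
width: 0.0386
```

```bash
python3 log.py; python3 - <<'E'
from station import r
from h import *
s=r.read_state(); R=Ro.from_euler("xyz",s["orientation"])
plan2(s,[.572,.029,.208],Rt(-.15,.7873,-1),8)
E
```

```text
t 21.38 p [0.5286 0.1581 0.2103] phi -0.1512 th 0.7859 yz 0.0002 F [ 1.  -1.  -0.8] w 0.0386 q [-0.41  0.73 -0.36  2.31  2.11  0.9   1.9 ]
rot/row [-0.0001, 0.0002, -0.0001] deg 0.01 mm 17.0
[[0.0057, 0.0151, -0.0053], [0.0057, 0.0151, -0.0053], [0.0057, 0.0151, -0.0053], [0.0057, 0.0151, -0.0053], [0.0057, 0.0151, -0.0053], [0.0057, 0.0151, -0.0053], [0.0057, 0.0151, -0.0053], [0.0057, 0.0151, -0.0053]]
```

Emit:
play_rows(hand=[0,0,0,0,0,0,0,0], linear=[[0.0066,0.0175,-0.0062],[0.0066,0.0175,-0.0062],[0.0066,0.0175,-0.0062],[0.0066,0.0175,-0.0062],[0.0066,0.0175,-0.0062],[0.006,0.0155,-0.0055],[0.0042,0.011,-0.0038],[0.0026,0.007,-0.0024]], rotation=[[0,0,0],[0,0,0],[0,0,0],[0,0,0],[0,0,0],[0,0,0],[0,0,0],[0,0,0]])

```text
time: 22.05
eef_pos: [0.5722, 0.0285, 0.2082]
orientation: [3.141, 0.785, -0.153]
ft_force: [0.3, 0.0, -2.1]
width: 0.0385
```

Emit:
play_rows(hand=[0,0,0,0,0,0,0], linear=[[0.003,0,0.003],[0.006,0,0.006],[0.007,0,0.007],[0.007,0,0.007],[0.006,0,0.006],[0.004,0,0.004],[0,0,0]], rotation=[[0,0,0],[0,0,0],[0,0,0],[0,0,0],[0,0,0],[0,0,0],[0,0,0]])

```text
time: 22.63
eef_pos: [0.5721, 0.0312, 0.1609]
orientation: [-3.141, 0.785, -0.15]
ft_force: [0.0, -0.1, -1.8]
width: 0.039
```

```bash
python3 log.py; cat > chk.py <<'E'
from station import r, imaging
from h import *
s=r.read_state(); R=Ro.from_euler("xyz",s["orientation"]); c=imaging.read_camera("wrist"); z=s["eef_pos"][2]-.101
uv=cyl(c,*s["eef_pos"][:2],z+.084,z+.116,.02); h=hullc(c,*BL2,uv); f=fit([(c,h[0])],lambda c,p:cyl(c,p[0],p[1],z+.084,z+.116,.02),s["eef_pos"][:2])[0]
print("held",f.round(4))
for w,xy in (("row1",(.643,.1066)),("row2",(.618,-.0635))):
    uv=cyl(c,*xy,.124,.156,.02); h=hullc(c,*BL2,uv); print(w,h[1],fit([(c,h[0])],lambda c,p:cyl(c,p[0],p[1],.124,.156,.02),xy)[0].round(4))
T=np.r_[np.array([.6312,.0200])-f+s["eef_pos"][:2],.161]; print("TCP goal",T.round(4),"shift (tool) level",R.inv().apply(T-s["eef_pos"]).round(4)); 
print("with 10 down",R.inv().apply(T-[0,0,.01]-s["eef_pos"]).round(4)); cv2.imwrite("pics/w8.png",c["image"][:,:,::-1])
E
python3 chk.py
```

```text
t 22.63 p [0.5721 0.0312 0.1609] phi -0.1496 th 0.7854 yz -0.0003 F [ 0.  -0.1 -1.8] w 0.039 q [-0.04  0.87 -0.37  2.35  2.51  0.96  1.86]
held [0.5732 0.0327]
row1 [ 86 164 114 108] [0.6444 0.1028]
row2 [469 164 119 108] [ 0.619  -0.0664]
TCP goal [0.6301 0.0185 0.161 ] shift (tool) level [ 0.0418  0.0039 -0.042 ]
with 10 down [ 0.0489  0.0039 -0.0349]
```

View pics/w8.png

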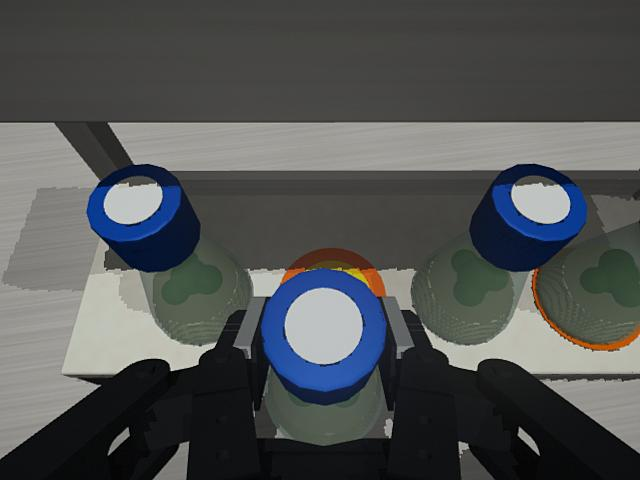

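The wrist view shows both row flasks symmetric at u≈145 and 528, the held cap at (323,335) and the target disc visible behind it at u≈334. The path between the caps is clear, so I'll insert and descend by 10 mm.

Emit:
play_rows(hand=[0,0,0,0,0,0,0,0], linear=[[0.004,0.0004,-0.0029],[0.0074,0.0007,-0.0053],[0.008,0.0008,-0.0057],[0.008,0.0008,-0.0057],[0.008,0.0008,-0.0057],[0.0065,0.0007,-0.0047],[0.0045,0.0005,-0.0032],[0.0025,0.0002,-0.0018]], rotation=[[0,0,0],[0,0,0],[0,0,0],[0,0,0],[0,0,0],[0,0,0],[0,0,0],[0,0,0]])

```text
time: 23.35
eef_pos: [0.6313, 0.0165, 0.1532]
orientation: [-3.141, 0.782, -0.151]
ft_force: [-1.1, 0.3, -1.9]
width: 0.0385
```

```bash
python3 log.py; python3 - <<'E'
from station import r
from h import *
s=r.read_state(); R=Ro.from_euler("xyz",s["orientation"]); print("to z .143",R.inv().apply(np.array([.6303,.0175,.143])-s["eef_pos"]).round(4))
E
```

```text
t 23.35 p [0.6313 0.0165 0.1532] phi -0.1508 th 0.7884 yz -0.0004 F [-1.1  0.3 -1.9] w 0.0385 q [ 0.    0.89 -0.33  2.16  2.52  0.8   1.96]
to z .143 [ 0.0064 -0.0008  0.008 ]
```

Emit:
play_rows(hand=[0,0,0,0,0,0,0,0], linear=[[0.0012,-0.0002,0.0015],[0.0012,-0.0002,0.0015],[0.0012,-0.0002,0.0015],[0.0012,-0.0001,0.0015],[0.001,-0.0001,0.0012],[0.0006,0,0.0008],[0.0004,0,0.0004],[0,0,0]], rotation=[[0,0,0],[0,0,0],[0,0,0],[0,0,0],[0,0,0],[0,0,0],[0,0,0],[0,0,0]])

```text
time: 24.02
eef_pos: [0.6295, 0.0177, 0.1418]
orientation: [-3.141, 0.783, -0.151]
ft_force: [-0.4, -0.6, -1.5]
width: 0.0386
```

Emit:
play_rows(hand=[0,0,0], linear=[[0.0005,0,0.0005],[0,0,0],[0,0,0]], rotation=[[0,0,0],[0,0,0],[0,0,0]])

```text
time: 24.27
eef_pos: [0.6296, 0.0177, 0.1413]
orientation: [-3.141, 0.783, -0.151]
ft_force: [-0.7, 0.2, -0.7]
width: 0.0385
```

```bash
python3 log.py; python3 chk.py
```

```text
t 24.27 p [0.6296 0.0177 0.1413] phi -0.1506 th 0.7876 yz -0.0003 F [-0.7  0.2 -0.7] w 0.0385 q [ 0.    0.92 -0.34  2.17  2.53  0.84  1.95]
held [0.6307 0.0192]
row1 [  0 268 153 136] [0.6449 0.1026]
row2 [499 267 141 136] [ 0.6197 -0.0646]
TCP goal [0.6301 0.0185 0.161 ] shift (tool) level [-0.0136 -0.0008 -0.0142]
with 10 down [-0.0066 -0.0008 -0.0071]
```

Emit:
play_rows(hand=[0,0,0,0], linear=[[0.0006,0,-0.0002],[0.0005,0,0.0003],[0,0,0],[0,0,0]], rotation=[[0,0,0],[0,0,0],[0,0,0],[0,0,0]])

```text
time: 24.65
eef_pos: [0.6306, 0.0175, 0.1412]
orientation: [-3.141, 0.782, -0.151]
ft_force: [-3.9, 0.5, 9.6]
width: 0.0384
```

Contact at 9.6 N, same as before. Releasing and checking.

Emit:
play_rows(hand=[50,55,60,70,72,72,72,72], linear=[[0,0,0],[0,0,0],[0,0,0],[0,0,0],[0,0,0],[0,0,0],[0,0,0],[0,0,0]], rotation=[[0,0,0],[0,0,0],[0,0,0],[0,0,0],[0,0,0],[0,0,0],[0,0,0],[0,0,0]])

```text
time: 25.32
eef_pos: [0.6303, 0.0176, 0.1404]
orientation: [-3.141, 0.783, -0.151]
ft_force: [-0.3, 0.4, 0.6]
width: 0.0614
```

```bash
python3 log.py; python3 chk.py
```

```text
t 25.32 p [0.6303 0.0176 0.1404] phi -0.1506 th 0.7876 yz -0.0003 F [-0.3  0.4  0.6] w 0.0614 q [ 0.    0.92 -0.34  2.17  2.53  0.84  1.95]
held [0.6317 0.0186]
row1 [  0 269 151 131] [0.6452 0.1022]
row2 [500 268 140 131] [ 0.6202 -0.0642]
TCP goal [0.6298 0.0191 0.161 ] shift (tool) level [-0.0151 -0.0014 -0.0141]
with 10 down [-0.008  -0.0013 -0.007 ]
```

Emit:
play_rows(hand=[72,72,72,72,72,72,72,72], linear=[[-0.003,0,0.003],[-0.005,0,0.005],[-0.006,0,0.006],[-0.006,0,0.006],[-0.006,0,0.006],[-0.006,0,0.006],[-0.006,0,0.006],[-0.003,0,0.003]], rotation=[[0,0,0],[0,0,0],[0,0,0],[0,0,0],[0,0,0],[0,0,0],[0,0,0],[0,0,0]])

```text
time: 26.03
eef_pos: [0.5718, 0.0266, 0.1403]
orientation: [-3.141, 0.784, -0.15]
ft_force: [0.1, 0.0, 0.0]
width: 0.0616
```

Emit:
play_rows(hand=[72,72,72,72,72,72,72], linear=[[-0.007,0,-0.007],[-0.01,0,-0.01],[-0.012,0,-0.012],[-0.012,0,-0.012],[-0.01,0,-0.01],[-0.004,0,-0.004],[0,0,0]], rotation=[[0,0,0],[0,0,0],[0,0,0],[0,0,0],[0,0,0],[0,0,0],[0,0,0]])

```text
time: 26.62
eef_pos: [0.5729, 0.0264, 0.2193]
orientation: [-3.141, 0.781, -0.15]
ft_force: [0.2, -0.8, -0.1]
width: 0.0619
```

```bash
python3 log.py; python3 - <<'E'
from station import r, imaging
from h import *
C={n:imaging.read_camera(n) for n in("wrist","side","scene")}
for n in C:
    for w,xy in (("row1",(.6446,.1027)),("A",(.6315,.019)),("row2",(.619,-.0655)),("B",(.6062,-.1482))):
        uv=cyl(C[n],*xy,.124,.156,.02); h=hullc(C[n],*BL2,uv); print(n,w,h[0].round(1),h[1],fit([(C[n],h[0])],lambda c,p:cyl(c,p[0],p[1],.124,.156,.02),xy)[0].round(4))
a=C["side"]["image"][150:350,190:390]; cv2.imwrite("pics/m9.png",np.hstack([cv2.resize(a,(360,360)),cv2.resize(C["wrist"]["image"],(440,360))])[:,:,::-1])
E
```

```text
t 26.62 p [0.5729 0.0264 0.2193] phi -0.1503 th 0.7895 yz -0.0005 F [ 0.2 -0.8 -0.1] w 0.0619 q [-0.04  0.71 -0.35  2.31  2.43  0.79  1.95]
wrist row1 [174.9 273.1] [132 232  85  84] [0.6444 0.1027]
wrist A [324.2 271.7] [288 231  73  84] [0.6321 0.0185]
wrist row2 [474.6 272.6] [432 232  87  83] [ 0.619  -0.0662]
wrist B [608.8 273.8] [569 232  71  82] [ 0.607  -0.1421]
side row1 [251.4 254.6] [244 246  16  18] [0.6437 0.0996]
side A [271.2 240.1] [264 232  15  17] [0.6314 0.0157]
side row2 [290.4 228. ] [283 220  14  15] [ 0.6126 -0.0638]
side B [306.2 217.4] [299 210  13  13] [ 0.5981 -0.1392]
scene row1 [305.2 173.7] [299 167  14  13] [0.6471 0.1088]
scene A [320.3 199. ] [314 192  14  14] [0.6348 0.0242]
scene row2 [335.9 226.2] [329 219  16  14] [ 0.621  -0.0614]
scene B [352.8 253.6] [346 246  15  15] [ 0.6101 -0.1452]
```

View pics/m9.png

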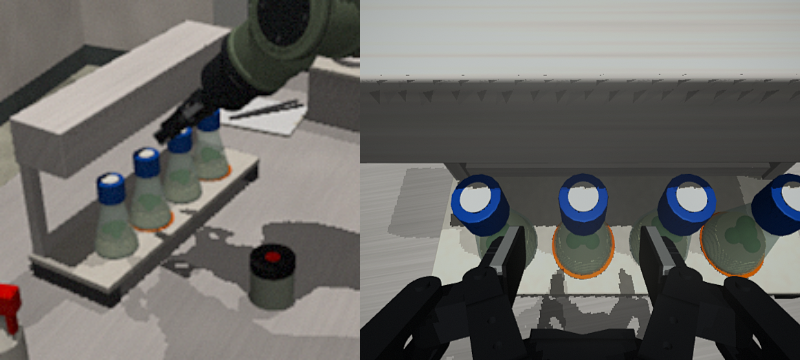

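All four flasks stand in line and upright, both placed bases sit inside their orange rings, and the gripper is clear. Handing in.

```bash
python3 -c "
from station import r
print(r.close_job())"
```

```text
the job is handed in; nothing more can be done
None
```

Both loose flasks now stand on the two empty orange places, and the four flasks make one upright row under the light bar. I handed the job in at 26.6 s of the 50 s allowed.

- **Placing:** I carried both flasks with the tool leaning back about 45° and put each down at about 10 N contact. Neither cap moved by more than about 1 mm when I let go. I then backed the gripper straight out and lifted it clear, so it touches nothing.
- **Detour:** The first approach stopped short when joint 6 reached its 0 limit. I went round to the other wrist posture and carried on from there, touching nothing.
- **Position checks:** Just before release, the close wrist fits put both caps within about 1 mm of the place centres. In the overhead (scene) camera, the spacings along the row came out at about 85, 87 and 85 mm against 85 nominal.
- **Upright check:** I judged this only by eye, from the final wrist and side pictures. The pictures show orange around both bases, with the ring fully visible only at the front.
- **Disagreements:** The last wrist fit of the flask at the robot's right-hand end (y = -127.5 mm) was about 6 mm off along the row, and its side fit was about 8 mm off in x and 9 mm in y. Its cap was cut off by the wrist image edge and partly hidden by the gripper in the side view, so I gave those fits little weight. Separately, the fixed cameras differed from the wrist camera by a few mm throughout.
- **Other objects:** The two row flasks measured within about 2 mm of their earlier positions, apart from the side view of one, which the gripper partly hid. I did not re-measure the jar, spray bottle, forceps or steriliser, but the arm never came near enough to touch them.

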